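# Make up two gift boxes from the stock on the bakery counter

### The arm

A 6-joint arm with a two-finger parallel gripper is mounted at the origin on the work surface; the furniture and walls round the work are solid. World frame = base frame: x ahead of the robot, y to its left, z up, the work surface at z = 0. Lengths are in mm, angles in rad, forces in N, time in s.
With the tool pointing down it reaches from about 300 to 850 mm from the base axis. Payload 4.2 kg.
Tool frame: the origin (TCP) lies between the finger pads; the fingertips stand 14 mm ahead of it and the grasp point (between the pads) lies 5 mm behind it (robot.tip_extent is the distance from the TCP to the fingertips, in mm); x points along the fingers, z is the direction in which the jaws open and shut, and the axes are right-handed (so a half turn about x gives the same grasp; the last joint's range is limited). The gripper opens to 91 mm and grips with 3 to 60 N. Pads are 32 mm wide; open, the fingers measure 118 mm over their backs; the gripper's body (76 mm by 178 mm) begins 60 mm behind the grasp point.
Start: joints at [-1.14, 0.32, 1.565, -0, 1.257, -0.02], TCP at [250.524, -517.571, 227.976] pointing down, gripper open.
Joint ranges: [-3.11, 3.11], [-0.84, 2.01], [0.21, 2.61], [-1.34, 4.49], [0.05, 2.63], [-2.56, 2.56]. Speed limits (rad/s): [2.57, 2.57, 3.14, 3.14, 3.14, 3.14].

### API

Orientations are given as a unit quaternion [w, x, y, z].
In Python, from bench import robot, eyes, workorder gives the robot as it stands.
- The arm moves only by the tool carry_out, never from a script. Its argument "series" is a list of rows, each an object with "hand": the finger opening in mm, from 0 to 91.2; "offset": the shift along the tool's x, y, z as a fraction of full scale, a list of three; "roll": the turn about the tool's x as a fraction of full scale. A call has exactly 8 rows; each row shifts and turns the commanded pose from where the row before left it, along the tool's axes as they then stand; what a row does not reach is not made up. Full scale, the value 1, is 40 mm for a shift and 4 degrees for a turn. A row lasts 1/12 s, in which the tool goes at most 41.7 mm and 7.16 degrees, less where a joint would pass 70% of its speed; a pose out of reach is approached as far as the arm can. A call with a number of a shift or a turn outside -1 to 1 is refused whole. A call with a gripper value outside its range is refused whole. The fingers move at their own pace and stop on an object; "squeeze" is the grip in N (left out, the last holds). Time passes only in rows, so rows that do not move let the fingers close, or fill a call up. It gives the time, the measured TCP pose, the force and the opening at its end, in the units of the state.
- robot.sense(): the state, without advancing time (a new reading comes with each control period).
- eyes.read_camera(name): name is "scene" or "top"; returns a dict with "color" (384x512x3 uint8, blue, green, red), "intrinsics" (3x3 intrinsics, pixels), "xyz" and "rotation" of the camera in the world. Camera axes: x right, y down, z forward; pixel columns grow to the right and rows downward; lengths in mm; the calibration is good to about 2 mm. A picture is of the moment at which its call begins. There is no depth.
- workorder.finish_job(): hands the job in, once; it reports no verdict.
The state is a dict: "t": time; "qpos": joint angles; "dq": joint speeds; "joint_efforts": joint torques, N m; "tcp_pos": TCP position; "tcp_rot": TCP orientation; "force": force on the tool from outside, world axes, zero at the start; "ft_torque": the same for the moment, N m; "opening": opening from 0.0 (shut) to 1.0 (fully open).
Only numpy, scipy, OpenCV 4.12 (cv2) and the standard library are available. Lean on these libraries where they do the work, as an engineer would, in place of code of your own. Each camera call takes 0.05 s, during which the arm holds its last target. There are 200 camera calls.

### The job

Make up the two gift boxes: the larger three-cell carton gets the loaf cake in its long front cell, the tall jam jar in the wider back cell and the squat honey jar in the narrower one; the small two-cell carton gets the brioche in its wider cell and the sugar shaker in its narrower one. Stand everything upright on the floor of its cell, let down gently rather than dropped, without knocking anything over, and leave the price card among the stock standing where it is.

Things in the scene. Friction and masses are not known exactly. Their poses are not given: they have to be found in the camera images.
- three_cell_box: Larger open kraft carton, 165x148 mm, 32 high, loose, 0.6 kg; round paper seal on its front (-x). Origin: centre of underside, x to its back, y to its left, z up. Walls and floor 4 mm thick, partitions 3 mm, 26 high. Cells, size in x by y at centre (x, y), mm: long front 70x140 at (-43.5, 0) for the loaf cake; back left 84x78 at (36.5, 31), jam jar; back right 84x59 at (36.5, -40.5), honey jar.
- two_cell_box: Smaller open kraft carton, 90x153 mm, 32 high, loose, 0.6 kg; round paper seal on its front (-x). Origin: centre of underside, x to its back, y to its left, z up. Walls and floor 4 mm thick, partition 3 mm, 26 high. Cells, size in x by y at centre (x, y), mm: left 82x82 at (0, 31.5) for the brioche; right 82x60 at (0, -42.5) for the sugar shaker.
- loaf_cake: Small loaf cake in a pleated white paper case: 50 mm wide (x), 116 mm long (y), the case 48 mm high with upright sides, the brown domed top up to 60 mm; about 0.26 kg. Rigid. Origin at the centre of its underside, z up. Grasp across its width, by the case. Either end may face either way.
- jam_jar: Tall jar of dark jam with a brass-coloured lid and a blank paper label: round, 62 mm diameter, 92 mm high (lid the top 16 mm, of the same diameter), about 0.33 kg. Origin at the centre of its underside, z up.
- honey_jar: Squat little jar of honey, with the same kind of lid and label: round, 43 mm diameter, 62 mm high (lid the top 14 mm), about 0.13 kg. Origin at the centre of its underside, z up.
- brioche: Round brioche in a tall brown paper mould with a coiled, glazed top: 66 mm diameter, upright sides up to 56 mm, domed top up to 78 mm, about 0.12 kg. Rigid. Origin at the centre of its underside, z up.
- sugar_shaker: Glass sugar shaker with a grey domed top: round, 44 mm diameter up to 66 mm, then narrower (34 mm), 90 mm high, about 0.1 kg. Origin at the centre of its underside, z up.
- price_card: Bystander: a cream card 90 mm wide and 63 mm high standing in a small wooden block (28 x 50 x 18 mm), loose and light, among the stock (a similar, fixed card stands at the far left edge of the counter). Leave it standing where it is. Origin at the centre of its underside; the card's width runs along y.

How it is judged (in metres and radians):
At the end, for the whole second after the job is handed in: Each of the five things stands upright (within 7 degrees), released and at rest, on the floor of its own cell (underside less than 10 mm above the carton's, centre within the play that the cell's walls leave, plus 3 mm), and both cartons stand flat on the counter (x of loaf_cake in the frame of three_cell_box between -0.0565 and -0.0305 m and y of loaf_cake in the frame of three_cell_box between -0.015 and 0.015 m and z of loaf_cake in the frame of three_cell_box between 0 and 0.01 m and angle between each of loaf_cake, jam_jar, honey_jar, brioche, sugar_shaker's own z axis and vertical below 0.12 rad and linear speed of each of loaf_cake, jam_jar, honey_jar, brioche, sugar_shaker below 0.02 m/s and contact force between each of loaf_cake, jam_jar, honey_jar, brioche, sugar_shaker and the fingers below 0.1 N and x of jam_jar in the frame of three_cell_box between 0.0225 and 0.0505 m and y of jam_jar in the frame of three_cell_box between 0.02 and 0.042 m and z of jam_jar in the frame of three_cell_box between 0 and 0.01 m and x of honey_jar in the frame of three_cell_box between 0.013 and 0.06 m and y of honey_jar in the frame of three_cell_box between -0.0515 and -0.0295 m and z of honey_jar in the frame of three_cell_box between 0 and 0.01 m and x of brioche in the frame of two_cell_box between -0.011 and 0.011 m and y of brioche in the frame of two_cell_box between 0.0205 and 0.0425 m and z of brioche in the frame of two_cell_box between 0 and 0.01 m and x of sugar_shaker in the frame of two_cell_box between -0.022 and 0.022 m and y of sugar_shaker in the frame of two_cell_box between -0.0535 and -0.0315 m and z of sugar_shaker in the frame of two_cell_box between 0 and 0.01 m and angle between each of three_cell_box, two_cell_box's own z axis and vertical below 0.05 rad and height (world z) of each of three_cell_box, two_cell_box below 0.01 m); the robot touches nothing.
It fails at once if A jar, the shaker or a cake is knocked over or tipped past about 45 degrees (angle between any of loaf_cake, jam_jar, honey_jar, brioche, sugar_shaker's own z axis and vertical above 0.8 rad).
It fails at once if Anything is dropped or slammed into a carton (more than 60 N between it and a carton) (contact force between any of loaf_cake, jam_jar, honey_jar, brioche, sugar_shaker and three_cell_box above 60 N or contact force between any of loaf_cake, jam_jar, honey_jar, brioche, sugar_shaker and two_cell_box above 60 N).
It fails at once if The price card is pushed more than 25 mm from its place or knocked over (distance of price_card from where it was at the start of the episode above 0.025 m or angle between price_card's own z axis and vertical above 0.5 rad).
It also fails if it takes over 120 s, if anything falls off the work surface, if the arm or the gripper's body presses on something with over 40 N, if the wrist force passes 120 N, or if a joint passes its speed limit or range.

## Working session

There is one attempt and no reset: what is moved stays moved. The work goes in short steps, Python scripts to look and compute and a tool call to move; the robot and the scene stay as the last step left them, time stands still between calls to the robot, and variables do not carry over. Pictures are saved under pics/ and viewed, about 12 in all and at most 16, crops included, and the job is handed in when it is done.

Besides the shell and the picture viewer there is one more tool, called after "Emit:" as name([rows], argument=value, ...), one row to a line, values as JSON. carry_out: Moves the arm, as the interface text tells. Its arguments: {"type":"object","properties":{"series":{"type":"array","items":{"type":"object","properties":{"hand":{"type":"number"},"offset":{"type":"array","items":{"type":"number","minimum":-1,"maximum":1}},"roll":{"type":"number","minimum":-1,"maximum":1}}}},"squeeze":{"type":"number"}},"required":["series"]}

```bash
ls; mkdir -p pics
python3 - <<'E'
from bench import robot, eyes
import cv2
for n in("scene","top"):
    c=eyes.read_camera(n); cv2.imwrite(f"pics/{n}0.png",c["color"]); print(n,c["intrinsics"],c["xyz"],c["rotation"])
print(robot.sense())
E
```

```text
pics
scene [[347.652064     0.         258.20248428]
 [  0.         347.652064   195.48086727]
 [  0.           0.           1.        ]] [-15.91298603 389.74553337 859.23668997] [ 0.15179307 -0.42837671  0.83978812 -0.2969986 ]
top [[406.84442483   0.         260.65546669]
 [  0.         406.84442483 198.12383546]
 [  0.           0.           1.        ]] [321.19842302  -3.09637684 957.63355604] [ 0.08882522 -0.66847141  0.7326519  -0.09207196]
{'t': 0.1, 'qpos': array([-1.13998841e+00,  3.20221325e-01,  1.56555131e+00, -2.06644624e-05,
        1.25742798e+00, -2.00044425e-02]), 'dq': array([ 0.00172943, -0.00264683, -0.00218814,  0.00105143,  0.0007498 ,
        0.00093807]), 'joint_efforts': array([-6.35749402e-04, -4.13331950e+01, -2.32508808e+01,  7.28258654e-02,
        4.21865936e-02, -6.86656449e-05]), 'tcp_pos': array([ 250.33499935, -517.1582275 ,  227.21039202]), 'tcp_rot': array([ 0.59862451,  0.37590426,  0.59958319, -0.37529279]), 'force': array([-0.00658599, -0.56788767,  0.29436698]), 'ft_torque': array([-0.00218873,  0.02702759,  0.03939097]), 'opening': 1.0012595852697213}
```

View pics/scene0.png

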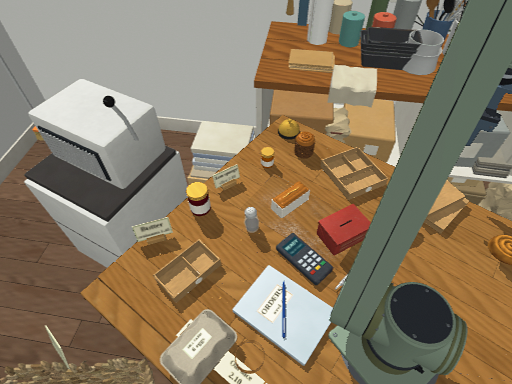

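View pics/top0.png

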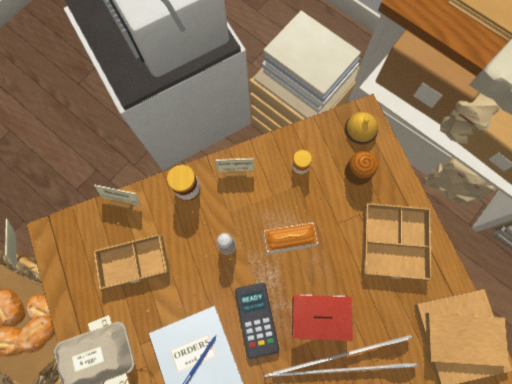

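The top view shows the two-cell carton at (130,263), the three-cell at (397,242), the jam at (183,182), the honey at (302,160), the brioche at (363,165), the shaker at (226,243) and the loaf at (291,236). The loose price card is at (236,167), close to the jam, and a yellow bun-like object sits beside the brioche.

```bash
cat > h.py <<'E'
import numpy as np, cv2
from scipy.spatial.transform import Rotation as R
from bench import robot, eyes
def rot(q): return R.from_quat(q,scalar_first=True).as_matrix()
class Cam:
    def __init__(s,n):
        c=eyes.read_camera(n); s.im=c["color"]; s.K=np.array(c["intrinsics"]); s.p=np.array(c["xyz"]); s.R=rot(c["rotation"])
    def ray(s,uv): return s.R@np.linalg.solve(s.K,[uv[0],uv[1],1.])
    def at(s,uv,z):
        d=s.ray(uv); return (s.p+d*(z-s.p[2])/d[2]).round(1)
    def px(s,P):
        c=s.R.T@(np.array(P,float)-s.p); return (s.K@c/c[2])[:2].round(1)
def tri(c1,u1,c2,u2):
    A=np.array([c1.ray(u1),-c2.ray(u2)]).T
    k=np.linalg.lstsq(A,c2.p-c1.p,rcond=None)[0]
    a=c1.p+c1.ray(u1)*k[0]; b=c2.p+c2.ray(u2)*k[1]
    return ((a+b)/2).round(1), np.linalg.norm(a-b).round(1)
def blobs(c,lo,hi,box,amin=25):
    x0,y0,x1,y1=box
    m=cv2.inRange(cv2.cvtColor(c.im[y0:y1,x0:x1],cv2.COLOR_BGR2HSV),np.array(lo),np.array(hi))
    out=[]
    for k in cv2.findContours(m,cv2.RETR_EXTERNAL,cv2.CHAIN_APPROX_NONE)[0]:
        if cv2.contourArea(k)>=amin:
            k=k+np.array([[x0,y0]]); out.append((cv2.contourArea(k),cv2.minAreaRect(k),k))
    return sorted(out,key=lambda o:-o[0])
E
python3 - <<'E'
from h import *
t=Cam("top"); s=Cam("scene")
for n,u,z in [("origin",None,0)]: print(t.px([0,0,0]),t.px([400,0,0]),t.px([400,-300,0]))
for n,u,v,z in [("jam",(183,181),(199,190),92),("honey",(302,159),(267,153),62),("brioche",(363,164),(304,136),78),("shaker",(226,241),(251,210),90),("loaf",(291,236),(291,195),60),("bun",(362,127),(288,127),60)]:
    print(n,t.at(u,z),s.at(v,z),tri(t,u,s,v))
yl=blobs(t,(18,110,110),(35,255,255),(160,90,390,210)); print([(a,r) for a,r,_ in yl])
cv2.imwrite("pics/t1.png",cv2.resize(t.im[100:300,85:440],None,fx=2.2,fy=2.2,interpolation=cv2.INTER_CUBIC))
E
```

```text
[276.4 464.2] [259.2 270.1] [387.  258.2]
jam [603.1 151.1  92. ] [603.1 151.7  92. ] (array([603.5, 151.4,  91.3]), np.float64(0.4))
honey [ 640.8 -122.6   62. ] [ 634.3 -116.7   62. ] (array([ 645. , -124.6,   49.2]), np.float64(0.7))
brioche [ 610.1 -257.6   78. ] [ 613.5 -255.7   78. ] (array([ 611.2, -256. ,   79. ]), np.float64(3.7))
shaker [460.5  65.1  90. ] [458.1  71.1  90. ] (array([462.8,  66.6,  80.8]), np.float64(2.3))
loaf [463.2 -77.4  60. ] [452.2 -69.   60. ] (array([465.4, -80.1,  39.3]), np.float64(2.7))
bun [ 708.6 -274.8   60. ] [ 697. -256.   60.] (array([ 724.1, -283.3,   27.7]), np.float64(4.0))
[(736.5, ((269.3612365722656, 113.65830993652344), (55.27837371826172, 35.03411102294922), 36.46923828125)), (669.5, ((362.0, 126.0), (28.0, 30.0), 90.0)), (566.0, ((180.5, 177.5), (27.0, 27.0), 90.0)), (241.5, ((302.0, 158.5), (17.0, 18.0), 90.0))]
```

View pics/t1.png

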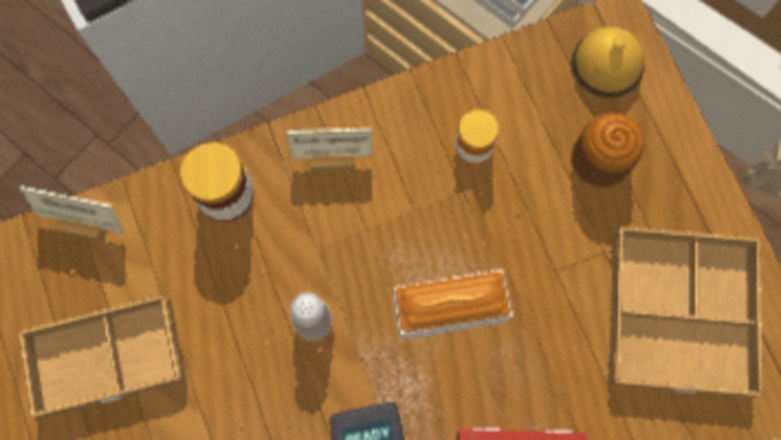

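The view is clear. The cartons' seals face down in the picture (-x), so both wide cells are on the left (+y). Next I measure the rim corners, the loaf ends and the tool axes.

```bash
cat >> h.py <<'E'
def plan(x,y,z,yaw=None):
    "offset and roll, in row units, from the measured pose; yaw = world angle (deg) of jaw axis"
    st=robot.sense(); M=rot(st["tcp_rot"]); d=np.array([x,y,z])-st["tcp_pos"]
    cur=np.degrees(np.arctan2(M[1,2],M[0,2])); r=0
    if yaw is not None:
        r=(yaw-cur+90)%180-90   # world turn; tool x is down so roll=-r
        M=R.from_euler('z',r,degrees=True).as_matrix()@M
    print("tcp",st["tcp_pos"].round(1),"jaw",cur.round(1),"tilt",M[:,0].round(3),"q6",st["qpos"][5].round(2),"| roll total",round(-r/4,2),"offset total (after roll)",(M.T@d/40).round(2))
E
python3 - <<'E'
from h import *
t=Cam("top"); s=Cam("scene")
f=lambda p:np.array(p)/2.2+[85,100]-.27
def rect(n,P,z):
    W=np.array([t.at(f(p),z) for p in P]); print(n,W[:,:2].tolist(),"c",W.mean(0).round(1),"sides",[np.linalg.norm(W[i]-W[i-1]).round(0) for i in range(4)],
      "yaw of left edge",np.degrees(np.arctan2(*(W[0]-W[3]+W[1]-W[2])[1::-1])).round(1))
# back-left, back-right, front-right, front-left
rect("three",[(620,229),(759,239),(759,393),(615,382)],32)
rect("two",[(22,334),(165,299),(180,375),(36,412)],32)
rect("loaf",[(395,285),(503,271),(512,320),(402,336)],48)
for n,p,z in [("jam",(213,174),92),("honey",(478,131),62),("bri",(612,143),70),("shaker",(309,309),85),("card",(331,140),50)]: print(n,t.at(f(p),z))
plan(640,-122,150)
E
```

```text
three [[527.0, -264.0], [502.6, -408.5], [344.5, -377.3], [368.6, -233.9]] c [ 435.7 -320.9   32. ] sides [np.float64(161.0), np.float64(147.0), np.float64(161.0), np.float64(145.0)] yaw of left edge -11.0
two [[473.1, 369.6], [496.1, 220.7], [416.1, 207.6], [392.3, 354.4]] c [444.4 288.1  32. ] sides [np.float64(82.0), np.float64(151.0), np.float64(81.0), np.float64(149.0)] yaw of left edge 10.0
loaf [[485.9, -19.9], [490.3, -132.3], [439.0, -135.2], [433.0, -22.1]] c [462.  -77.4  48. ] sides [np.float64(53.0), np.float64(112.0), np.float64(51.0), np.float64(113.0)] yaw of left edge 2.8
jam [608.5 154.1  92. ]
honey [ 640.1 -122.6   62. ]
bri [ 611.  -259.4   70. ]
shaker [463.2  67.1  85. ]
card [648.9  33.9  50. ]
tcp [ 250.5 -517.4  227.7] jaw -64.2 tilt [-0.  0. -1.] q6 -0.02 | roll total 0.0 offset total (after roll) [ 1.94 13.07 -4.65]
```

Emit:
carry_out([
  {"hand": 91,"offset": [0,0,0],"roll": -1},
  {"hand": 91,"offset": [0,0,0],"roll": -1},
  {"hand": 91,"offset": [0,0,0],"roll": -1},
  {"hand": 91,"offset": [0,0,0],"roll": -1},
  {"hand": 91,"offset": [0,0,0],"roll": -1},
  {"hand": 91,"offset": [0,0,0],"roll": -1},
  {"hand": 91,"offset": [0,0,0],"roll": -1},
  {"hand": 91,"offset": [0,0,0],"roll": -1},
])

```text
t: 0.97
tcp_pos: [250.5, -517.5, 227.9]
tcp_rot: [0.68, 0.195, 0.68, -0.195]
force: [-0.2, 0.0, -0.7]
opening: 0.997
```

Emit:
carry_out([
  {"hand": 91,"offset": [0,0,0],"roll": -1},
  {"hand": 91,"offset": [0,0,0],"roll": -1},
  {"hand": 91,"offset": [0,0,0],"roll": -1},
  {"hand": 91,"offset": [0,0,0],"roll": -1},
  {"hand": 91,"offset": [0,0,0],"roll": -1},
  {"hand": 91,"offset": [0,0,0],"roll": -1},
  {"hand": 91,"offset": [0,0,0],"roll": -1},
  {"hand": 91,"offset": [0,0,0],"roll": -1},
])

```text
t: 1.63
tcp_pos: [250.5, -517.5, 227.9]
tcp_rot: [0.707, -0.0, 0.707, 0.0]
force: [-0.2, -0.3, 0.6]
opening: 0.997
```

```bash
python3 -c "
from h import *
plan(462,-77.4,130,2.8)"
```

```text
tcp [ 250.5 -517.5  227.9] jaw 0.0 tilt [-0.  0. -1.] q6 -1.14 | roll total -0.69 offset total (after roll) [ 2.45 10.73  5.82]
```

Emit:
carry_out([
  {"hand": 91,"offset": [0,0,0],"roll": -0.7},
  {"hand": 91,"offset": [0,0.72,0.39],"roll": 0},
  {"hand": 91,"offset": [0,0.72,0.39],"roll": 0},
  {"hand": 91,"offset": [0,0.72,0.39],"roll": 0},
  {"hand": 91,"offset": [0,0.72,0.39],"roll": 0},
  {"hand": 91,"offset": [0,0.72,0.39],"roll": 0},
  {"hand": 91,"offset": [0,0.72,0.39],"roll": 0},
  {"hand": 91,"offset": [0,0.72,0.39],"roll": 0},
])

```text
t: 2.3
tcp_pos: [350.7, -309.7, 228.0]
tcp_rot: [0.707, -0.016, 0.707, 0.016]
force: [0.7, 0.3, -0.8]
opening: 0.999
```

Emit:
carry_out([
  {"hand": 91,"offset": [0.2,0.72,0.39],"roll": 0},
  {"hand": 91,"offset": [0.2,0.72,0.39],"roll": 0},
  {"hand": 91,"offset": [0.2,0.72,0.39],"roll": 0},
  {"hand": 91,"offset": [0.2,0.72,0.39],"roll": 0},
  {"hand": 91,"offset": [0.4,0.72,0.39],"roll": 0},
  {"hand": 91,"offset": [0.4,0.72,0.39],"roll": 0},
  {"hand": 91,"offset": [0.4,0.72,0.39],"roll": 0},
  {"hand": 91,"offset": [0.4,0.6,0.3],"roll": 0},
])

```text
t: 2.97
tcp_pos: [462.0, -78.3, 131.5]
tcp_rot: [0.707, -0.017, 0.706, 0.016]
force: [0.2, -1.0, 0.7]
opening: 0.997
```

```bash
python3 -c "
from h import *
s=Cam('scene');t=Cam('top')
plan(462,-77.4,42,2.8)
cv2.imwrite('pics/t2.png',np.hstack([cv2.resize(s.im[120:270,200:320],None,fx=3.3,fy=3.3),cv2.resize(t.im[140:290,230:350],None,fx=3.3,fy=3.3)]))
g=robot.sense()['tcp_pos'];print(s.px(g),t.px(g))"
```

```text
tcp [460.7 -77.2 129.8] jaw 2.9 tilt [-0.004  0.002 -1.   ] q6 -0.24 | roll total 0.02 offset total (after roll) [ 2.19 -0.01  0.04]
[293.1 176.2] [293.2 231.7]
```

View pics/t2.png

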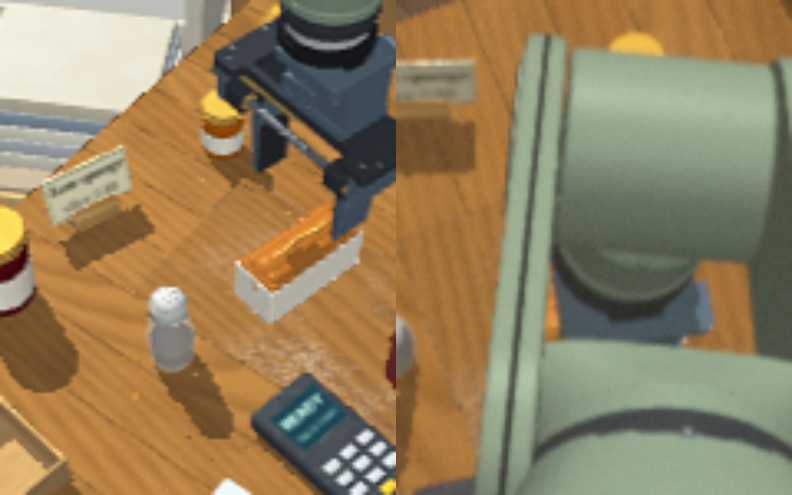

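The fingers straddle the loaf. Now I descend and grip.

Emit:
carry_out([
  {"hand": 91,"offset": [0.5,0,0],"roll": 0},
  {"hand": 91,"offset": [0.5,0,0],"roll": 0},
  {"hand": 91,"offset": [0.5,0,0],"roll": 0},
  {"hand": 91,"offset": [0.4,0,0],"roll": 0},
  {"hand": 91,"offset": [0.3,0,0],"roll": 0},
  {"hand": 40,"offset": [0,0,0],"roll": 0},
  {"hand": 40,"offset": [0,0,0],"roll": 0},
  {"hand": 40,"offset": [0,0,0],"roll": 0},
], squeeze=20)

```text
t: 3.73
tcp_pos: [461.8, -80.9, 44.9]
tcp_rot: [0.708, -0.016, 0.706, 0.016]
force: [-0.2, 0.5, 0.4]
opening: 0.811
```

Emit:
carry_out([
  {"hand": 40,"offset": [0,0,0],"roll": 0},
  {"hand": 40,"offset": [0,0,0],"roll": 0},
  {"hand": 40,"offset": [0,0,0],"roll": 0},
  {"hand": 40,"offset": [0,0,0],"roll": 0},
  {"hand": 40,"offset": [-0.2,0,0],"roll": 0},
  {"hand": 40,"offset": [-0.4,0,0],"roll": 0},
  {"hand": 40,"offset": [-0.6,0,0],"roll": 0},
  {"hand": 40,"offset": [-0.6,0,0],"roll": 0},
])

```text
t: 4.4
tcp_pos: [459.9, -80.0, 116.4]
tcp_rot: [0.706, -0.016, 0.708, 0.016]
force: [1.1, 0.6, -2.1]
opening: 0.554
```

```bash
cat >> h.py <<'E'
BOX={"three":(435.7,-320.9,-10.3),"two":(444.4,288.1,9.6)}
def cell(b,x,y,z=0):
    X,Y,a=BOX[b]; c,s=np.cos(np.radians(a)),np.sin(np.radians(a)); return np.array([X+c*x-s*y,Y+s*x+c*y,z])
def draw(c,b,hx,hy,k,o):
    im=cv2.resize(c.im,None,fx=k,fy=k,interpolation=cv2.INTER_CUBIC)
    P=[c.px(cell(b,x,y,32))*k+k/2-.5 for x,y in((hx,hy),(hx,-hy),(-hx,-hy),(-hx,hy))]
    cv2.polylines(im,[np.array(P).round().astype(int)],True,(255,0,0),1)
    return im[int(o[1]*k):int(o[3]*k),int(o[0]*k):int(o[2]*k)]
E
python3 - <<'E'
from h import *
s=Cam('scene');t=Cam('top')
A=draw(t,"three",82.5,74,4,(350,190,445,290)); B=draw(s,"three",82.5,74,4,(305,135,400,235))
cv2.imwrite('pics/t3.png',np.hstack([A,B]))
A=draw(t,"two",45,76.5,4,(85,225,180,300)); B=draw(s,"two",45,76.5,4,(140,230,235,305))
cv2.imwrite('pics/t4.png',np.hstack([A,B]))
plan(*cell("three",-43.5,0,116)[:2],116,-10.3)
E
```

```text
tcp [463.4 -80.6 119.4] jaw 2.6 tilt [ 0.007 -0.003 -1.   ] q6 -0.24 | roll total 3.23 offset total (after roll) [ 0.09 -6.03 -0.69]
```

View pics/t3.png

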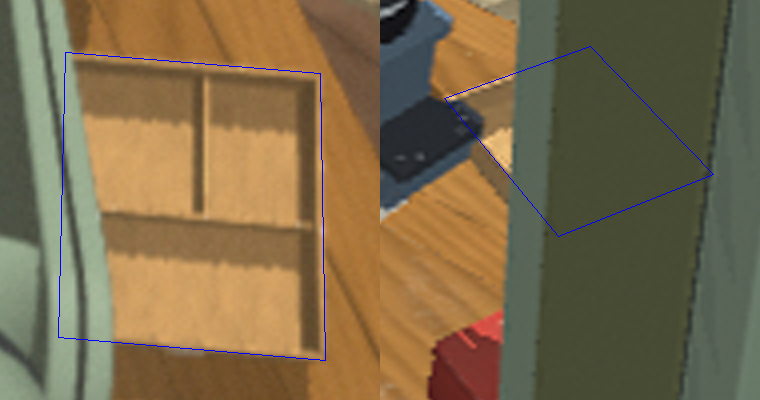

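View pics/t4.png

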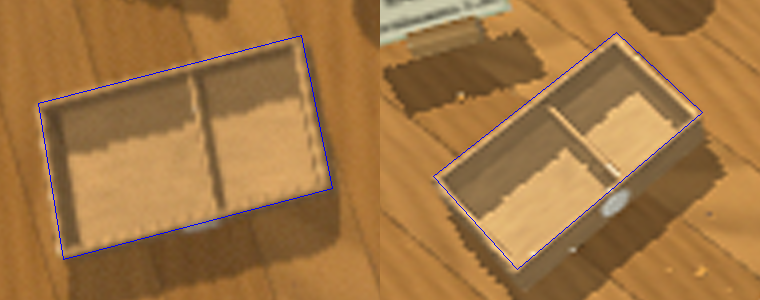

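The two-cell overlay agrees in both views within about 2 mm, and so does the three-cell overlay in the top view. In the scene view the arm hides the three-cell carton. I now carry the loaf over.

Emit:
carry_out([
  {"hand": 40,"offset": [0,0,0],"roll": 0.8},
  {"hand": 40,"offset": [0,0,0],"roll": 0.8},
  {"hand": 40,"offset": [0,0,0],"roll": 0.8},
  {"hand": 40,"offset": [0,0,0],"roll": 0.8},
  {"hand": 40,"offset": [0,-0.4,0],"roll": 0},
  {"hand": 40,"offset": [0,-0.6,-0.1],"roll": 0},
  {"hand": 40,"offset": [0,-0.6,-0.1],"roll": 0},
  {"hand": 40,"offset": [0,-0.6,-0.1],"roll": 0},
])

```text
t: 5.17
tcp_pos: [432.4, -165.0, 114.9]
tcp_rot: [0.703, 0.063, 0.705, -0.062]
force: [0.2, -0.5, -2.2]
opening: 0.553
```

Emit:
carry_out([
  {"hand": 40,"offset": [0,-0.6,-0.1],"roll": 0},
  {"hand": 40,"offset": [0,-0.6,-0.1],"roll": 0},
  {"hand": 40,"offset": [0,-0.6,-0.1],"roll": 0},
  {"hand": 40,"offset": [0,-0.6,-0.1],"roll": 0},
  {"hand": 40,"offset": [0,-0.6,0],"roll": 0},
  {"hand": 40,"offset": [0,-0.5,0],"roll": 0},
  {"hand": 40,"offset": [0,-0.3,0],"roll": 0},
  {"hand": 40,"offset": [0,0,0],"roll": 0},
])

```text
t: 5.83
tcp_pos: [390.5, -313.2, 115.2]
tcp_rot: [0.704, 0.063, 0.705, -0.064]
force: [0.9, 0.3, -2.6]
opening: 0.55
```

Run:
```python
from h import *
t=Cam('top');s=Cam('scene')
A=draw(t,"three",82.5,74,4,(350,190,445,290)); B=draw(s,"three",82.5,74,4,(305,115,400,215))
cv2.imwrite('pics/t5.png',np.hstack([A,B]))
plan(*cell("three",-43.5,0)[:2],46,-10.3)
```

```text
tcp [ 390.6 -310.8  115.2] jaw -10.2 tilt [-0.001  0.002 -1.   ] q6 -0.52 | roll total 0.02 offset total (after roll) [ 1.73 -0.05  0.07]
```

View pics/t5.png

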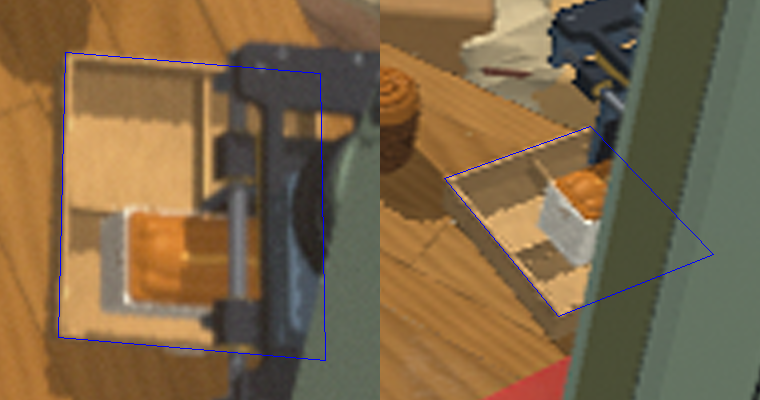

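Run:
```python
from h import *
t=Cam('top')
X,Y,a=BOX["three"]; M=R.from_euler('z',-a,degrees=True).as_matrix()
for p in((127,208),(125,303)): print(M@(t.at((350+p[0]/4-.4,190+p[1]/4-.4),121)-[X,Y,0]))
```

```text
[-22.10506062  61.23435551 121.        ]
[-70.94076238  61.50681453 121.        ]
```

Emit:
carry_out([
  {"hand": 40,"offset": [0.1,-0.07,0.07],"roll": 0},
  {"hand": 40,"offset": [0.3,0,0],"roll": 0},
  {"hand": 40,"offset": [0.3,0,0],"roll": 0},
  {"hand": 40,"offset": [0.3,0,0],"roll": 0},
  {"hand": 40,"offset": [0.3,0,0],"roll": 0},
  {"hand": 40,"offset": [0.2,0,0],"roll": 0},
  {"hand": 40,"offset": [0.1,0,0],"roll": 0},
  {"hand": 40,"offset": [0,0,0],"roll": 0},
])

```text
t: 6.65
tcp_pos: [393.2, -314.0, 51.1]
tcp_rot: [0.704, 0.063, 0.705, -0.062]
force: [0.4, -0.3, -2.3]
opening: 0.545
```

Emit:
carry_out([
  {"hand": 40,"offset": [0.03,0,0],"roll": 0},
  {"hand": 40,"offset": [0.03,0,0],"roll": 0},
  {"hand": 40,"offset": [0,0,0],"roll": 0},
  {"hand": 40,"offset": [0,0,0],"roll": 0},
  {"hand": 40,"offset": [0,0,0],"roll": 0},
  {"hand": 40,"offset": [0,0,0],"roll": 0},
  {"hand": 40,"offset": [0,0,0],"roll": 0},
  {"hand": 40,"offset": [0,0,0],"roll": 0},
])

```text
t: 7.32
tcp_pos: [393.4, -314.8, 49.7]
tcp_rot: [0.704, 0.063, 0.704, -0.063]
force: [-0.5, 0.1, -2.5]
opening: 0.552
```

Emit:
carry_out([
  {"hand": 40,"offset": [0.03,0,0],"roll": 0},
  {"hand": 40,"offset": [0,0,0],"roll": 0},
  {"hand": 40,"offset": [0.03,0,0],"roll": 0},
  {"hand": 40,"offset": [0,0,0],"roll": 0},
  {"hand": 40,"offset": [0.03,0,0],"roll": 0},
  {"hand": 40,"offset": [0,0,0],"roll": 0},
  {"hand": 40,"offset": [0,0,0],"roll": 0},
  {"hand": 40,"offset": [0,0,0],"roll": 0},
])

```text
t: 7.98
tcp_pos: [393.6, -315.0, 48.3]
tcp_rot: [0.705, 0.062, 0.704, -0.063]
force: [-4.3, 3.9, 18.2]
opening: 0.546
```

Emit:
carry_out([
  {"hand": 40,"offset": [-0.04,0,0],"roll": 0},
  {"hand": 40,"offset": [0,0,0],"roll": 0},
  {"hand": 62,"offset": [0,0,0],"roll": 0},
  {"hand": 62,"offset": [0,0,0],"roll": 0},
  {"hand": 62,"offset": [0,0,0],"roll": 0},
  {"hand": 62,"offset": [0,0,0],"roll": 0},
  {"hand": 62,"offset": [0,0,0],"roll": 0},
  {"hand": 62,"offset": [0,0,0],"roll": 0},
])

```text
t: 8.65
tcp_pos: [393.4, -314.8, 47.4]
tcp_rot: [0.704, 0.063, 0.704, -0.063]
force: [-0.8, -0.7, 0.6]
opening: 0.677
```

Emit:
carry_out([
  {"hand": 62,"offset": [-0.2,0,0],"roll": 0},
  {"hand": 62,"offset": [-0.4,0,0],"roll": 0},
  {"hand": 62,"offset": [-0.6,0,0],"roll": 0},
  {"hand": 91,"offset": [-0.6,0,0],"roll": 0},
  {"hand": 91,"offset": [-0.6,0,0],"roll": 0},
  {"hand": 91,"offset": [-0.4,0,0],"roll": 0},
  {"hand": 91,"offset": [-0.2,0,0],"roll": 0},
  {"hand": 91,"offset": [0,0,0],"roll": 0},
])

```text
t: 9.32
tcp_pos: [394.3, -315.5, 169.7]
tcp_rot: [0.706, 0.062, 0.703, -0.064]
force: [-0.5, 0.1, -0.8]
opening: 0.991
```

```bash
python3 -c "
from h import *
plan(640.1,-122.6,165,-10.3)
plan(640.1,-122.6,47,-10.3)"
```

```text
tcp [ 394.3 -315.5  169.7] jaw -10.2 tilt [ 0.003 -0.003 -1.   ] q6 -0.52 | roll total 0.03 offset total (after roll) [0.13 5.84 5.18]
tcp [ 394.3 -315.5  169.7] jaw -10.2 tilt [ 0.003 -0.003 -1.   ] q6 -0.52 | roll total 0.03 offset total (after roll) [3.08 5.85 5.17]
```

Emit:
carry_out([
  {"hand": 91,"offset": [0,0.5,0.45],"roll": 0},
  {"hand": 91,"offset": [0,0.8,0.7],"roll": 0},
  {"hand": 91,"offset": [0,0.8,0.7],"roll": 0},
  {"hand": 91,"offset": [0,0.8,0.7],"roll": 0},
  {"hand": 91,"offset": [0,0.8,0.7],"roll": 0},
  {"hand": 91,"offset": [0,0.8,0.7],"roll": 0},
  {"hand": 91,"offset": [0,0.8,0.7],"roll": 0},
  {"hand": 91,"offset": [0,0.54,0.52],"roll": 0},
])

```text
t: 9.98
tcp_pos: [635.8, -121.7, 165.7]
tcp_rot: [0.704, 0.062, 0.705, -0.062]
force: [-0.0, -0.7, 0.1]
opening: 0.997
```

Emit:
carry_out([
  {"hand": 91,"offset": [0.4,0,0],"roll": 0},
  {"hand": 91,"offset": [0.4,0,0],"roll": 0},
  {"hand": 91,"offset": [0.3,0,0],"roll": 0},
  {"hand": 91,"offset": [0,0,0],"roll": 0},
  {"hand": 91,"offset": [0,0,0],"roll": 0},
  {"hand": 91,"offset": [0,0,0],"roll": 0},
  {"hand": 91,"offset": [0,0,0],"roll": 0},
  {"hand": 91,"offset": [0,0,0],"roll": 0},
])

```text
t: 10.65
tcp_pos: [634.6, -124.8, 124.5]
tcp_rot: [0.705, 0.063, 0.704, -0.063]
force: [-0.5, 0.5, 0.5]
opening: 0.995
```

Run:
```python
from h import *
s=Cam('scene');t=Cam('top')
plan(640.1,-122.6,47,-10.3)
A=draw(t,"three",82.5,74,4,(350,190,445,290)); B=draw(s,"three",82.5,74,4,(240,105,335,205))
cv2.imwrite('pics/t6.png',np.hstack([A,B]))
```

```text
tcp [ 634.5 -124.8  124.3] jaw -10.2 tilt [ 0.001 -0.    -1.   ] q6 -0.03 | roll total 0.03 offset total (after roll) [1.93 0.08 0.13]
```

View pics/t6.png

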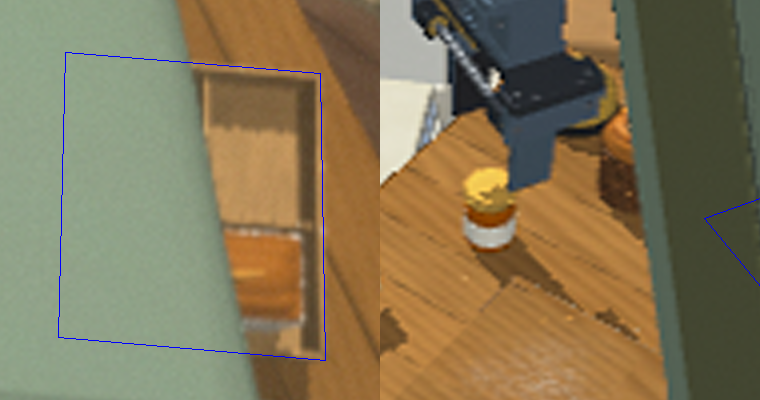

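The loaf sits in the front cell, and the honey jar is between the open fingers.

Emit:
carry_out([
  {"hand": 91,"offset": [0.3,0.08,0.13],"roll": 0},
  {"hand": 91,"offset": [0.5,0,0],"roll": 0},
  {"hand": 91,"offset": [0.5,0,0],"roll": 0},
  {"hand": 91,"offset": [0.4,0,0],"roll": 0},
  {"hand": 91,"offset": [0.28,0,0],"roll": 0},
  {"hand": 35,"offset": [0,0,0],"roll": 0},
  {"hand": 35,"offset": [0,0,0],"roll": 0},
  {"hand": 35,"offset": [0,0,0],"roll": 0},
], squeeze=15)

```text
t: 11.42
tcp_pos: [640.7, -122.5, 45.1]
tcp_rot: [0.705, 0.063, 0.704, -0.063]
force: [0.2, 0.2, 0.4]
opening: 0.809
```

Emit:
carry_out([
  {"hand": 35,"offset": [0,0,0],"roll": 0},
  {"hand": 35,"offset": [0,0,0],"roll": 0},
  {"hand": 35,"offset": [0,0,0],"roll": 0},
  {"hand": 35,"offset": [0,0,0],"roll": 0},
  {"hand": 35,"offset": [0,0,0],"roll": 0},
  {"hand": 35,"offset": [0,0,0],"roll": 0},
  {"hand": 35,"offset": [0,0,0],"roll": 0},
  {"hand": 35,"offset": [0,0,0],"roll": 0},
])

```text
t: 12.08
tcp_pos: [640.6, -122.5, 45.0]
tcp_rot: [0.705, 0.063, 0.704, -0.063]
force: [1.2, -0.3, 3.2]
opening: 0.463
```

Emit:
carry_out([
  {"hand": 35,"offset": [-0.3,0,0],"roll": 0},
  {"hand": 35,"offset": [-0.5,0,0],"roll": 0},
  {"hand": 35,"offset": [-0.6,0,0],"roll": 0},
  {"hand": 35,"offset": [-0.6,0,0],"roll": 0},
  {"hand": 35,"offset": [-0.6,0,0],"roll": 0},
  {"hand": 35,"offset": [-0.4,0,0],"roll": 0},
  {"hand": 35,"offset": [0,0,0],"roll": 0},
  {"hand": 35,"offset": [0,0,0],"roll": 0},
])

```text
t: 12.75
tcp_pos: [639.6, -122.3, 164.9]
tcp_rot: [0.704, 0.063, 0.704, -0.063]
force: [0.4, -0.0, -2.6]
opening: 0.461
```

Run:
```python
from h import *
plan(*cell("three",36.5,-40.5)[:2],165,-10.3)
```

```text
tcp [ 639.6 -122.3  164.9] jaw -10.2 tilt [ 0. -0. -1.] q6 -0.03 | roll total 0.03 offset total (after roll) [-0.   -6.81 -3.22]
```

Emit:
carry_out([
  {"hand": 35,"offset": [0,-0.5,-0.3],"roll": 0},
  {"hand": 35,"offset": [0,-0.7,-0.4],"roll": 0},
  {"hand": 35,"offset": [0,-0.8,-0.4],"roll": 0},
  {"hand": 35,"offset": [0,-0.8,-0.4],"roll": 0},
  {"hand": 35,"offset": [0,-0.8,-0.4],"roll": 0},
  {"hand": 35,"offset": [0,-0.8,-0.4],"roll": 0},
  {"hand": 35,"offset": [0,-0.8,-0.4],"roll": 0},
  {"hand": 35,"offset": [0,-0.7,-0.3],"roll": 0},
])

```text
t: 13.42
tcp_pos: [477.0, -334.0, 162.2]
tcp_rot: [0.703, 0.064, 0.706, -0.062]
force: [0.3, 0.3, -1.7]
opening: 0.461
```

Emit:
carry_out([
  {"hand": 35,"offset": [0,-0.6,-0.2],"roll": 0},
  {"hand": 35,"offset": [0,-0.31,-0.02],"roll": 0},
  {"hand": 35,"offset": [0,0,0],"roll": 0},
  {"hand": 35,"offset": [0.2,0,0],"roll": 0},
  {"hand": 35,"offset": [0.4,0,0],"roll": 0},
  {"hand": 35,"offset": [0.4,0,0],"roll": 0},
  {"hand": 35,"offset": [0.3,0,0],"roll": 0},
  {"hand": 35,"offset": [0,0,0],"roll": 0},
])

```text
t: 14.08
tcp_pos: [464.0, -364.5, 108.5]
tcp_rot: [0.702, 0.064, 0.707, -0.06]
force: [-0.6, -0.2, -1.2]
opening: 0.461
```

Run:
```python
from h import *
plan(*cell("three",36.5,-40.5)[:2],49,-10.3)
s=Cam('scene');t=Cam('top')
A=draw(t,"three",82.5,74,4,(350,190,445,290)); B=draw(s,"three",82.5,74,4,(305,115,400,215))
cv2.imwrite('pics/t7.png',np.hstack([A,B]))
```

```text
tcp [ 464.  -364.5  108.5] jaw -10.1 tilt [-0.006  0.005 -1.   ] q6 -0.51 | roll total 0.06 offset total (after roll) [ 1.49 -0.07  0.03]
```

View pics/t7.png

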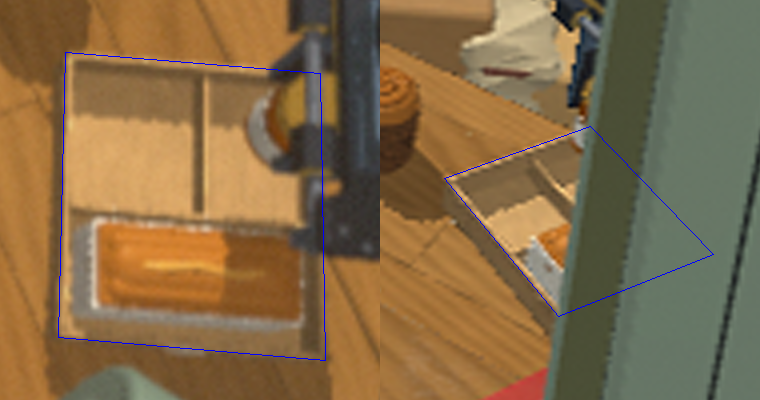

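The loaf is well placed in the front cell. The honey is over its cell, so I lower it.

Emit:
carry_out([
  {"hand": 35,"offset": [0.2,-0.06,0.03],"roll": 0},
  {"hand": 35,"offset": [0.3,0,0],"roll": 0},
  {"hand": 35,"offset": [0.3,0,0],"roll": 0},
  {"hand": 35,"offset": [0.3,0,0],"roll": 0},
  {"hand": 35,"offset": [0.2,0,0],"roll": 0},
  {"hand": 35,"offset": [0.1,0,0],"roll": 0},
  {"hand": 35,"offset": [0,0,0],"roll": 0},
  {"hand": 35,"offset": [0,0,0],"roll": 0},
])

```text
t: 14.85
tcp_pos: [466.1, -370.5, 56.7]
tcp_rot: [0.705, 0.062, 0.704, -0.063]
force: [0.1, 0.1, -2.3]
opening: 0.458
```

Emit:
carry_out([
  {"hand": 35,"offset": [0.03,0,0],"roll": 0},
  {"hand": 35,"offset": [0,0,0],"roll": 0},
  {"hand": 35,"offset": [0.03,0,0],"roll": 0},
  {"hand": 35,"offset": [0,0,0],"roll": 0},
  {"hand": 35,"offset": [0,0,0],"roll": 0},
  {"hand": 35,"offset": [0,0,0],"roll": 0},
  {"hand": 35,"offset": [0,0,0],"roll": 0},
  {"hand": 35,"offset": [0,0,0],"roll": 0},
])

```text
t: 15.52
tcp_pos: [465.8, -370.3, 54.0]
tcp_rot: [0.704, 0.063, 0.704, -0.063]
force: [-0.3, 0.0, -1.5]
opening: 0.461
```

Emit:
carry_out([
  {"hand": 35,"offset": [0,0.05,0],"roll": 0},
  {"hand": 35,"offset": [0.03,0,0],"roll": 0},
  {"hand": 35,"offset": [0,0,0],"roll": 0},
  {"hand": 35,"offset": [0.03,0,0],"roll": 0},
  {"hand": 35,"offset": [0,0,0],"roll": 0},
  {"hand": 35,"offset": [0.03,0,0],"roll": 0},
  {"hand": 35,"offset": [0,0,0],"roll": 0},
  {"hand": 35,"offset": [0,0,0],"roll": 0},
])

```text
t: 16.18
tcp_pos: [466.1, -368.3, 50.2]
tcp_rot: [0.704, 0.063, 0.704, -0.063]
force: [-0.4, 0.9, -1.7]
opening: 0.46
```

Emit:
carry_out([
  {"hand": 35,"offset": [0.03,0,0],"roll": 0},
  {"hand": 35,"offset": [0,0,0],"roll": 0},
  {"hand": 35,"offset": [0,0,0],"roll": 0},
  {"hand": 35,"offset": [0,0,0],"roll": 0},
  {"hand": 35,"offset": [0,0,0],"roll": 0},
  {"hand": 35,"offset": [0,0,0],"roll": 0},
  {"hand": 35,"offset": [0,0,0],"roll": 0},
  {"hand": 35,"offset": [0,0,0],"roll": 0},
])

```text
t: 16.85
tcp_pos: [466.1, -368.3, 49.2]
tcp_rot: [0.704, 0.063, 0.704, -0.063]
force: [0.1, 0.6, -2.4]
opening: 0.462
```

Emit:
carry_out([
  {"hand": 35,"offset": [0.02,0,0],"roll": 0},
  {"hand": 35,"offset": [0,0,0],"roll": 0},
  {"hand": 35,"offset": [0.02,0,0],"roll": 0},
  {"hand": 35,"offset": [0,0,0],"roll": 0},
  {"hand": 35,"offset": [0,0,0],"roll": 0},
  {"hand": 35,"offset": [0,0,0],"roll": 0},
  {"hand": 35,"offset": [0,0,0],"roll": 0},
  {"hand": 35,"offset": [0,0,0],"roll": 0},
])

```text
t: 17.52
tcp_pos: [466.2, -368.4, 48.9]
tcp_rot: [0.705, 0.062, 0.704, -0.063]
force: [-2.2, 2.4, 7.8]
opening: 0.458
```

Emit:
carry_out([
  {"hand": 35,"offset": [-0.02,0,0],"roll": 0},
  {"hand": 56,"offset": [0,0,0],"roll": 0},
  {"hand": 56,"offset": [0,0,0],"roll": 0},
  {"hand": 56,"offset": [0,0,0],"roll": 0},
  {"hand": 56,"offset": [0,0,0],"roll": 0},
  {"hand": 56,"offset": [0,0,0],"roll": 0},
  {"hand": 56,"offset": [-0.2,0,0],"roll": 0},
  {"hand": 56,"offset": [-0.4,0,0],"roll": 0},
])

```text
t: 18.18
tcp_pos: [465.0, -367.4, 71.1]
tcp_rot: [0.703, 0.064, 0.706, -0.062]
force: [0.7, -0.5, 0.6]
opening: 0.613
```

Emit:
carry_out([
  {"hand": 56,"offset": [-0.6,0,0],"roll": 0},
  {"hand": 91,"offset": [-0.6,0,0],"roll": 0},
  {"hand": 91,"offset": [-0.6,0,0],"roll": 0},
  {"hand": 91,"offset": [-0.6,0,0],"roll": 0},
  {"hand": 91,"offset": [-0.4,0,0],"roll": 0},
  {"hand": 91,"offset": [-0.2,0,0],"roll": 0},
  {"hand": 91,"offset": [0,0,0],"roll": 0},
  {"hand": 91,"offset": [0,0,0],"roll": 0},
])

```text
t: 18.85
tcp_pos: [465.9, -368.2, 192.2]
tcp_rot: [0.704, 0.063, 0.704, -0.063]
force: [-0.6, 0.0, 0.8]
opening: 1.0
```

Run:
```python
from h import *
plan(608.5,154.1,180,-10.3)
s=Cam('scene')
b=blobs(s,(18,110,110),(35,255,255),(170,170,230,230))
print([(a,r) for a,r,_ in b][:3]); a,r,k=b[0]; x,y,w,h=cv2.boundingRect(k);print(x,y,w,h)
# lid left/right edges -> axis column; mid-lid at z=84
for v in (y+h*.35,y+h*.45): print(s.at((x+w/2-.5,v),92), s.at((x+w/2-.5,v),84))
print([s.px([608.5+dx,154.1+dy,92]) for dx,dy in((31,0),(-31,0),(0,31),(0,-31),(0,0))])
```

```text
tcp [ 465.9 -368.2  192.2] jaw -10.2 tilt [-0.  0. -1.] q6 -0.51 | roll total 0.03 offset total (after roll) [ 0.3  13.48  1.17]
[(299.5, ((196.5, 189.0), (22.0, 21.0), 90.0))]
186 178 22 23
[620.4 150.1  92. ] [627.1 147.6  84. ]
[612.8 154.5  92. ] [619.4 152.   84. ]
[array([192.1, 182.6]), array([202.8, 196. ]), array([187.8, 194.1]), array([206.7, 184.4]), array([197.4, 189.2])]
```

Emit:
carry_out([
  {"hand": 91,"offset": [0,0.5,0],"roll": 0},
  {"hand": 91,"offset": [0,0.8,0.1],"roll": 0},
  {"hand": 91,"offset": [0,0.9,0.1],"roll": 0},
  {"hand": 91,"offset": [0,0.9,0.1],"roll": 0},
  {"hand": 91,"offset": [0,0.9,0.1],"roll": 0},
  {"hand": 91,"offset": [0,0.9,0.1],"roll": 0},
  {"hand": 91,"offset": [0,0.9,0.1],"roll": 0},
  {"hand": 91,"offset": [0,0.9,0.1],"roll": 0},
])

```text
t: 19.57
tcp_pos: [540.3, -107.6, 190.7]
tcp_rot: [0.703, 0.063, 0.705, -0.063]
force: [-0.1, 0.2, 0.6]
opening: 0.995
```

Emit:
carry_out([
  {"hand": 91,"offset": [0,0.9,0.1],"roll": 0},
  {"hand": 91,"offset": [0,0.9,0.1],"roll": 0},
  {"hand": 91,"offset": [0,0.9,0.1],"roll": 0},
  {"hand": 91,"offset": [0,0.9,0.1],"roll": 0},
  {"hand": 91,"offset": [0,0.9,0.1],"roll": 0},
  {"hand": 91,"offset": [0,0.9,0.1],"roll": 0},
  {"hand": 91,"offset": [0,0.6,0.05],"roll": 0},
  {"hand": 91,"offset": [0,0.4,0],"roll": 0},
])

```text
t: 20.23
tcp_pos: [611.6, 140.5, 190.2]
tcp_rot: [0.703, 0.062, 0.705, -0.062]
force: [-0.4, -0.5, -0.1]
opening: 0.994
```

Run:
```python
from h import *
plan(612,154,130,-10.3)
s=Cam('scene'); t=Cam('top')
A=cv2.resize(s.im[120:240,140:260],None,fx=4,fy=4,interpolation=cv2.INTER_CUBIC)
for X,c in ((609,(255,0,0)),(612,(0,255,0))):
    P=np.array([s.px([X+31*np.cos(a),154+31*np.sin(a),92]) for a in np.linspace(0,6.28,40)])
    cv2.polylines(A,[((P-[140,120])*4+1.5).astype(int)],True,c,1)
P=s.px([612,154,76]);print(P)
cv2.imwrite('pics/t8.png',A)
```

```text
tcp [611.6 140.5 190.2] jaw -10.0 tilt [-0.003 -0.    -1.   ] q6 0.38 | roll total 0.06 offset total (after roll) [ 1.51  0.33 -0.05]
[197.5 192. ]
```

View pics/t8.png

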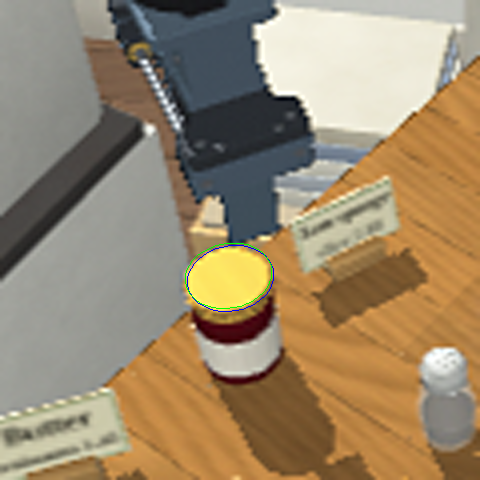

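The overlay ellipse sits on the jam lid, so the jar is at about (611, 154). I approach it.

Emit:
carry_out([
  {"hand": 91,"offset": [0.3,0.2,0],"roll": 0},
  {"hand": 91,"offset": [0.4,0,0],"roll": 0},
  {"hand": 91,"offset": [0.4,0,0],"roll": 0},
  {"hand": 91,"offset": [0.3,0,0],"roll": 0},
  {"hand": 91,"offset": [0,0,0],"roll": 0},
  {"hand": 91,"offset": [0,0,0],"roll": 0},
  {"hand": 91,"offset": [0,0,0],"roll": 0},
  {"hand": 91,"offset": [0,0,0],"roll": 0},
])

```text
t: 21.0
tcp_pos: [613.8, 145.4, 137.3]
tcp_rot: [0.705, 0.063, 0.704, -0.063]
force: [0.3, -0.4, -0.6]
opening: 1.001
```

Run:
```python
from h import *
plan(611,154,77,-10.3)
```

```text
tcp [613.8 145.4 137.3] jaw -10.2 tilt [ 0.002  0.    -1.   ] q6 0.39 | roll total 0.02 offset total (after roll) [ 1.51  0.2  -0.11]
```

Emit:
carry_out([
  {"hand": 91,"offset": [0,0.2,-0.11],"roll": 0},
  {"hand": 91,"offset": [0,0,0],"roll": 0},
  {"hand": 91,"offset": [0.3,0,0],"roll": 0},
  {"hand": 91,"offset": [0.4,0,0],"roll": 0},
  {"hand": 91,"offset": [0.4,0,0],"roll": 0},
  {"hand": 91,"offset": [0.4,0,0],"roll": 0},
  {"hand": 91,"offset": [0,0,0],"roll": 0},
  {"hand": 91,"offset": [0,0,0],"roll": 0},
])

```text
t: 21.67
tcp_pos: [609.9, 154.6, 76.1]
tcp_rot: [0.704, 0.062, 0.705, -0.063]
force: [0.2, -0.1, -0.6]
opening: 0.995
```

Emit:
carry_out([
  {"hand": 54,"offset": [0,0,0],"roll": 0},
  {"hand": 54,"offset": [0,0,0],"roll": 0},
  {"hand": 54,"offset": [0,0,0],"roll": 0},
  {"hand": 54,"offset": [0,0,0],"roll": 0},
  {"hand": 54,"offset": [0,0,0],"roll": 0},
  {"hand": 54,"offset": [0,0,0],"roll": 0},
  {"hand": 54,"offset": [0,0,0],"roll": 0},
  {"hand": 54,"offset": [0,0,0],"roll": 0},
], squeeze=25)

```text
t: 22.33
tcp_pos: [610.7, 154.5, 76.9]
tcp_rot: [0.705, 0.063, 0.704, -0.063]
force: [-0.9, -0.2, 4.8]
opening: 0.67
```

Emit:
carry_out([
  {"hand": 54,"offset": [-0.2,0,0],"roll": 0},
  {"hand": 54,"offset": [-0.5,0,0],"roll": 0},
  {"hand": 54,"offset": [-0.6,0,0],"roll": 0},
  {"hand": 54,"offset": [-0.6,0,0],"roll": 0},
  {"hand": 54,"offset": [-0.6,0,0],"roll": 0},
  {"hand": 54,"offset": [-0.5,0,0],"roll": 0},
  {"hand": 54,"offset": [-0.4,0,0],"roll": 0},
  {"hand": 54,"offset": [0,0,0],"roll": 0},
])

```text
t: 23.0
tcp_pos: [611.7, 154.8, 215.8]
tcp_rot: [0.706, 0.063, 0.702, -0.062]
force: [1.5, 0.5, -2.8]
opening: 0.663
```

Run:
```python
from h import *
plan(*cell("three",36.5,31)[:2],200,-10.3)
```

```text
tcp [611.7 154.8 215.8] jaw -10.2 tilt [ 0.006  0.001 -1.   ] q6 0.41 | roll total 0.03 offset total (after roll) [  0.36 -11.71  -1.29]
```

Emit:
carry_out([
  {"hand": 54,"offset": [0,-0.4,0],"roll": 0},
  {"hand": 54,"offset": [0,-0.6,-0.1],"roll": 0},
  {"hand": 54,"offset": [0,-0.8,-0.1],"roll": 0},
  {"hand": 54,"offset": [0,-0.8,-0.1],"roll": 0},
  {"hand": 54,"offset": [0,-0.8,-0.1],"roll": 0},
  {"hand": 54,"offset": [0,-0.8,-0.1],"roll": 0},
  {"hand": 54,"offset": [0,-0.8,-0.1],"roll": 0},
  {"hand": 54,"offset": [0,-0.8,-0.1],"roll": 0},
])

```text
t: 23.67
tcp_pos: [539.5, -70.7, 210.3]
tcp_rot: [0.703, 0.063, 0.706, -0.063]
force: [0.2, 0.2, -3.7]
opening: 0.668
```

Emit:
carry_out([
  {"hand": 54,"offset": [0,-0.8,-0.1],"roll": 0},
  {"hand": 54,"offset": [0,-0.8,-0.1],"roll": 0},
  {"hand": 54,"offset": [0,-0.8,-0.1],"roll": 0},
  {"hand": 54,"offset": [0,-0.8,-0.1],"roll": 0},
  {"hand": 54,"offset": [0,-0.8,-0.1],"roll": 0},
  {"hand": 54,"offset": [0,-0.8,-0.1],"roll": 0},
  {"hand": 54,"offset": [0,-0.7,0],"roll": 0},
  {"hand": 54,"offset": [0,-0.4,0],"roll": 0},
])

```text
t: 24.33
tcp_pos: [473.9, -299.8, 210.3]
tcp_rot: [0.703, 0.064, 0.706, -0.063]
force: [1.0, 0.2, -3.3]
opening: 0.664
```

Emit:
carry_out([
  {"hand": 54,"offset": [0.2,0,0],"roll": 0},
  {"hand": 54,"offset": [0.4,0,0],"roll": 0},
  {"hand": 54,"offset": [0.5,0,0],"roll": 0},
  {"hand": 54,"offset": [0.4,0,0],"roll": 0},
  {"hand": 54,"offset": [0.2,0,0],"roll": 0},
  {"hand": 54,"offset": [0,0,0],"roll": 0},
  {"hand": 54,"offset": [0,0,0],"roll": 0},
  {"hand": 54,"offset": [0,0,0],"roll": 0},
])

```text
t: 25.0
tcp_pos: [476.9, -297.1, 145.0]
tcp_rot: [0.705, 0.062, 0.704, -0.063]
force: [0.3, -0.6, -2.8]
opening: 0.664
```

Run:
```python
from h import *
plan(*cell("three",36.5,31)[:2],81,-10.3)
s=Cam('scene');t=Cam('top')
A=draw(t,"three",82.5,74,4,(350,190,445,290)); B=draw(s,"three",82.5,74,4,(305,115,400,215))
cv2.imwrite('pics/t9.png',np.hstack([A,B]))
```

```text
tcp [ 476.9 -297.1  145. ] jaw -10.2 tilt [ 0.001 -0.001 -1.   ] q6 -0.4 | roll total 0.04 offset total (after roll) [1.6 0.  0. ]
```

View pics/t9.png

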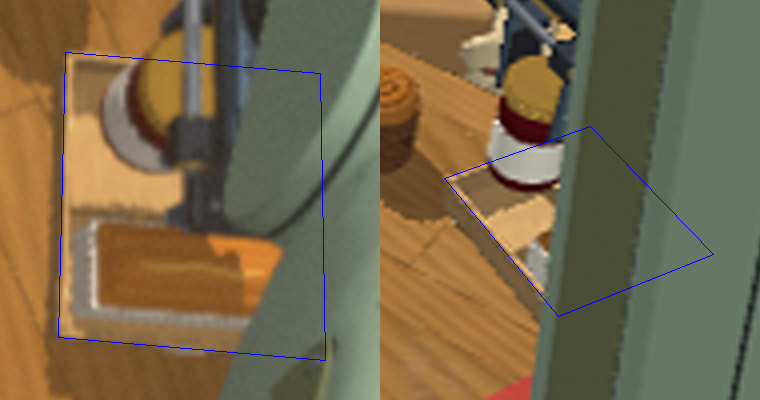

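Emit:
carry_out([
  {"hand": 54,"offset": [0.2,0,0],"roll": 0},
  {"hand": 54,"offset": [0.3,0,0],"roll": 0},
  {"hand": 54,"offset": [0.3,0,0],"roll": 0},
  {"hand": 54,"offset": [0.3,0,0],"roll": 0},
  {"hand": 54,"offset": [0.2,0,0],"roll": 0},
  {"hand": 54,"offset": [0.1,0,0],"roll": 0},
  {"hand": 54,"offset": [0.05,0,0],"roll": 0},
  {"hand": 54,"offset": [0,0,0],"roll": 0},
])

```text
t: 25.77
tcp_pos: [476.6, -297.1, 86.2]
tcp_rot: [0.704, 0.063, 0.704, -0.063]
force: [-0.3, -0.6, -2.6]
opening: 0.668
```

Emit:
carry_out([
  {"hand": 54,"offset": [0.03,0,0],"roll": 0},
  {"hand": 54,"offset": [0,0,0],"roll": 0},
  {"hand": 54,"offset": [0.03,0,0],"roll": 0},
  {"hand": 54,"offset": [0,0,0],"roll": 0},
  {"hand": 54,"offset": [0,0,0],"roll": 0},
  {"hand": 54,"offset": [0,0,0],"roll": 0},
  {"hand": 54,"offset": [0,0,0],"roll": 0},
  {"hand": 54,"offset": [0,0,0],"roll": 0},
])

```text
t: 26.43
tcp_pos: [476.5, -297.1, 84.0]
tcp_rot: [0.704, 0.063, 0.704, -0.063]
force: [0.1, -0.3, -3.5]
opening: 0.666
```

Emit:
carry_out([
  {"hand": 54,"offset": [0.03,0,0],"roll": 0},
  {"hand": 54,"offset": [0,0,0],"roll": 0},
  {"hand": 54,"offset": [0.03,0,0],"roll": 0},
  {"hand": 54,"offset": [0,0,0],"roll": 0},
  {"hand": 54,"offset": [0.02,0,0],"roll": 0},
  {"hand": 54,"offset": [0,0,0],"roll": 0},
  {"hand": 54,"offset": [0,0,0],"roll": 0},
  {"hand": 54,"offset": [0,0,0],"roll": 0},
])

```text
t: 27.1
tcp_pos: [476.5, -297.1, 81.0]
tcp_rot: [0.704, 0.063, 0.704, -0.063]
force: [-0.4, 1.0, 0.0]
opening: 0.667
```

Emit:
carry_out([
  {"hand": 54,"offset": [0.02,0,0],"roll": 0},
  {"hand": 54,"offset": [0,0,0],"roll": 0},
  {"hand": 72,"offset": [0,0,0],"roll": 0},
  {"hand": 72,"offset": [0,0,0],"roll": 0},
  {"hand": 72,"offset": [0,0,0],"roll": 0},
  {"hand": 72,"offset": [0,0,0],"roll": 0},
  {"hand": 72,"offset": [-0.2,0,0],"roll": 0},
  {"hand": 72,"offset": [-0.4,0,0],"roll": 0},
])

```text
t: 27.77
tcp_pos: [475.4, -296.3, 102.8]
tcp_rot: [0.703, 0.063, 0.706, -0.062]
force: [-0.1, -0.3, 0.2]
opening: 0.791
```

Emit:
carry_out([
  {"hand": 72,"offset": [-0.6,0,0],"roll": 0},
  {"hand": 72,"offset": [-0.6,0,0],"roll": 0},
  {"hand": 91,"offset": [-0.6,0,0],"roll": 0},
  {"hand": 91,"offset": [-0.4,0,0],"roll": 0},
  {"hand": 91,"offset": [0,0,0],"roll": -1},
  {"hand": 91,"offset": [0,0,0],"roll": -1},
  {"hand": 91,"offset": [0,0,0],"roll": -1},
  {"hand": 91,"offset": [0,0,0],"roll": -1},
])

```text
t: 28.43
tcp_pos: [476.6, -297.1, 192.7]
tcp_rot: [0.706, -0.037, 0.706, 0.037]
force: [-0.7, 0.3, 0.4]
opening: 0.999
```

Emit:
carry_out([
  {"hand": 91,"offset": [0,0,0],"roll": -1},
  {"hand": 91,"offset": [0,0,0],"roll": -1},
  {"hand": 91,"offset": [0,0,0],"roll": -1},
  {"hand": 91,"offset": [0,0,0],"roll": -1},
  {"hand": 91,"offset": [0,0,0],"roll": -1},
  {"hand": 91,"offset": [0,0,0],"roll": -1},
  {"hand": 91,"offset": [0,0,0],"roll": -1},
  {"hand": 91,"offset": [0,0,0],"roll": -1},
])

```text
t: 29.1
tcp_pos: [476.6, -297.1, 192.5]
tcp_rot: [0.669, -0.231, 0.668, 0.23]
force: [-0.9, 0.1, -0.0]
opening: 1.0
```

Emit:
carry_out([
  {"hand": 91,"offset": [0,0,0],"roll": -1},
  {"hand": 91,"offset": [0,0,0],"roll": -1},
  {"hand": 91,"offset": [0,0,0],"roll": -1},
  {"hand": 91,"offset": [0,0,0],"roll": -1},
  {"hand": 91,"offset": [0,0,0],"roll": -1},
  {"hand": 91,"offset": [0,0,0],"roll": -0.5},
  {"hand": 91,"offset": [0,0,0],"roll": 0},
  {"hand": 91,"offset": [0,0,0],"roll": 0},
])

```text
t: 29.77
tcp_pos: [476.6, -297.0, 192.4]
tcp_rot: [0.613, -0.353, 0.613, 0.352]
force: [0.9, -0.4, 0.0]
opening: 0.996
```

```bash
cat >> h.py <<'E'
def ring(c,im,o,k,X,Y,z,r,col=(255,0,0)):
    P=np.array([c.px([X+r*np.cos(a),Y+r*np.sin(a),z]) for a in np.linspace(0,6.28,40)])
    cv2.polylines(im,[((P-o)*k+k/2-.5).astype(int)],True,col,1)
def crop(c,x,y,w,h,k): return cv2.resize(c.im[y:y+h,x:x+w],None,fx=k,fy=k,interpolation=cv2.INTER_CUBIC)
E
python3 - <<'E'
from h import *
plan(611,-258,170,60)
s=Cam('scene');t=Cam('top')
A=crop(t,320,95,100,100,4); B=crop(s,260,105,100,100,4)
for z,r in((56,33),(0,33)):
  ring(t,A,(320,95),4,611,-258,z,r); ring(s,B,(260,105),4,611,-258,z,r)
cv2.imwrite('pics/t10.png',np.hstack([A,B]))
E
```

```text
tcp [ 476.6 -297.   192.4] jaw 59.8 tilt [ 0. -0. -1.] q6 -1.62 | roll total -0.06 offset total (after roll) [ 0.56 -2.42  2.53]
```

View pics/t10.png

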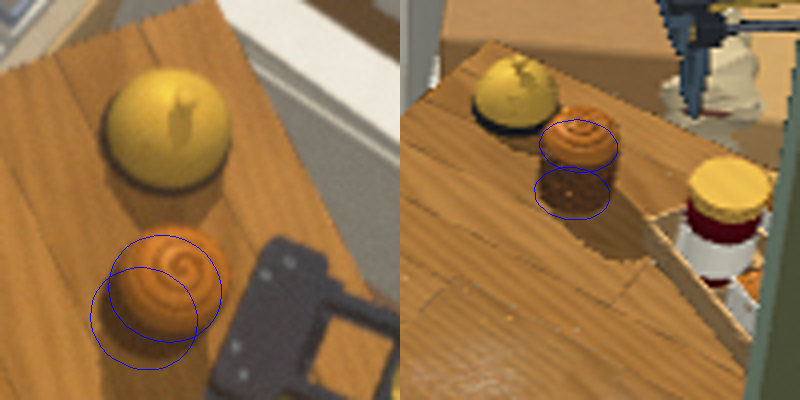

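The jam stands in its cell. The brioche is slightly up and right of the predicted ring in both views, so I correct its position.

Run:
```python
from h import *
s=Cam('scene');t=Cam('top')
print(s.at(s.px([611,-258,0])+[1.2,-1.5],0), t.at(t.px([611,-258,56])+[1.5,-1.0],56))
plan(615.5,-261,150,60)
```

```text
[ 614.2 -266.3    0. ] [ 613.  -261.8   56. ]
tcp [ 476.5 -297.   192.1] jaw 59.8 tilt [ 0. -0. -1.] q6 -1.62 | roll total -0.05 offset total (after roll) [ 1.05 -2.56  2.52]
```

Emit:
carry_out([
  {"hand": 91,"offset": [0,-0.35,0.35],"roll": 0},
  {"hand": 91,"offset": [0,-0.5,0.5],"roll": 0},
  {"hand": 91,"offset": [0,-0.5,0.5],"roll": 0},
  {"hand": 91,"offset": [0,-0.5,0.5],"roll": 0},
  {"hand": 91,"offset": [0.3,-0.4,0.36],"roll": 0},
  {"hand": 91,"offset": [0.5,-0.3,0.25],"roll": 0},
  {"hand": 91,"offset": [0.4,0,0],"roll": 0},
  {"hand": 91,"offset": [0,0,0],"roll": 0},
])

```text
t: 30.63
tcp_pos: [612.9, -261.9, 139.7]
tcp_rot: [0.611, -0.351, 0.614, 0.355]
force: [-0.9, -0.1, -0.5]
opening: 0.998
```

Run:
```python
from h import *
c=Cam('scene');t=Cam('top')
plan(614,-263,46,60)
A=crop(t,320,95,100,100,4); B=crop(c,260,105,100,100,4)
for z,r in((56,33),(0,33)):
  ring(t,A,(320,95),4,614,-263,z,r); ring(c,B,(260,105),4,614,-263,z,r)
cv2.imwrite('pics/t11.png',np.hstack([A,B]))
```

```text
tcp [ 613.7 -263.1  143.5] jaw 59.8 tilt [-0.002  0.    -1.   ] q6 -1.47 | roll total -0.04 offset total (after roll) [ 2.44 -0.01  0.01]
```

View pics/t11.png

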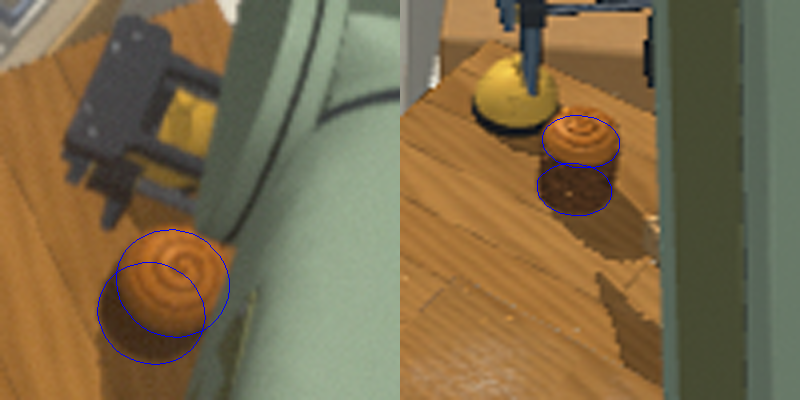

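Emit:
carry_out([
  {"hand": 91,"offset": [0.3,0,0],"roll": 0},
  {"hand": 91,"offset": [0.4,0,0],"roll": 0},
  {"hand": 91,"offset": [0.4,0,0],"roll": 0},
  {"hand": 91,"offset": [0.4,0,0],"roll": 0},
  {"hand": 91,"offset": [0.4,0,0],"roll": 0},
  {"hand": 91,"offset": [0.3,0,0],"roll": 0},
  {"hand": 91,"offset": [0.2,0,0],"roll": 0},
  {"hand": 91,"offset": [0,0,0],"roll": 0},
])

```text
t: 31.4
tcp_pos: [613.1, -263.1, 46.5]
tcp_rot: [0.612, -0.352, 0.613, 0.353]
force: [0.3, -0.0, 0.5]
opening: 0.999
```

Emit:
carry_out([
  {"hand": 58,"offset": [0,0,0],"roll": 0},
  {"hand": 58,"offset": [0,0,0],"roll": 0},
  {"hand": 58,"offset": [0,0,0],"roll": 0},
  {"hand": 58,"offset": [0,0,0],"roll": 0},
  {"hand": 58,"offset": [0,0,0],"roll": 0},
  {"hand": 58,"offset": [0,0,0],"roll": 0},
  {"hand": 58,"offset": [0,0,0],"roll": 0},
  {"hand": 58,"offset": [0,0,0],"roll": 0},
], squeeze=12)

```text
t: 32.07
tcp_pos: [614.6, -263.5, 48.9]
tcp_rot: [0.613, -0.353, 0.613, 0.352]
force: [-0.7, 0.8, 4.4]
opening: 0.721
```

Emit:
carry_out([
  {"hand": 58,"offset": [-0.2,0,0],"roll": 0},
  {"hand": 58,"offset": [-0.4,0,0],"roll": 0},
  {"hand": 58,"offset": [-0.6,0,0],"roll": 0},
  {"hand": 58,"offset": [-0.6,0,0],"roll": 0},
  {"hand": 58,"offset": [-0.6,0,0],"roll": 0},
  {"hand": 58,"offset": [-0.6,0,0],"roll": 0},
  {"hand": 58,"offset": [-0.4,0,0],"roll": 0},
  {"hand": 58,"offset": [0,0,0],"roll": 0},
])

```text
t: 32.73
tcp_pos: [615.7, -263.9, 188.0]
tcp_rot: [0.614, -0.355, 0.611, 0.351]
force: [0.6, 0.6, -0.7]
opening: 0.723
```

Run:
```python
from h import *
plan(*cell("two",0,31.5)[:2],180)
plan(*cell("two",0,31.5)[:2],180,9.6)
```

```text
tcp [ 615.7 -263.9  188. ] jaw 59.8 tilt [ 0.006 -0.003 -1.   ] q6 -1.47 | roll total 0.0 offset total (after roll) [ 0.13 11.14 10.38]
tcp [ 615.7 -263.9  188. ] jaw 59.8 tilt [ 0.002 -0.007 -1.   ] q6 -1.47 | roll total 12.56 offset total (after roll) [ 0.09 15.11 -1.92]
```

Emit:
carry_out([
  {"hand": 58,"offset": [0,0,0],"roll": 1},
  {"hand": 58,"offset": [0,0,0],"roll": 1},
  {"hand": 58,"offset": [0,0,0],"roll": 1},
  {"hand": 58,"offset": [0,0,0],"roll": 1},
  {"hand": 58,"offset": [0,0,0],"roll": 1},
  {"hand": 58,"offset": [0,0,0],"roll": 1},
  {"hand": 58,"offset": [0,0,0],"roll": 1},
  {"hand": 58,"offset": [0,0,0],"roll": 1},
])

```text
t: 33.4
tcp_pos: [613.2, -262.8, 181.9]
tcp_rot: [0.686, -0.168, 0.688, 0.17]
force: [0.2, -1.2, -1.6]
opening: 0.721
```

Emit:
carry_out([
  {"hand": 58,"offset": [0,0,0],"roll": 1},
  {"hand": 58,"offset": [0,0,0],"roll": 1},
  {"hand": 58,"offset": [0,0,0],"roll": 1},
  {"hand": 58,"offset": [0,0,0],"roll": 1},
  {"hand": 58,"offset": [0,0,0],"roll": 0.56},
  {"hand": 58,"offset": [0,0.4,-0.1],"roll": 0},
  {"hand": 58,"offset": [0,0.6,-0.1],"roll": 0},
  {"hand": 58,"offset": [0,0.8,-0.1],"roll": 0},
])

```text
t: 34.07
tcp_pos: [589.2, -194.7, 181.6]
tcp_rot: [0.704, -0.058, 0.706, 0.058]
force: [0.2, 0.6, -1.0]
opening: 0.721
```

Emit:
carry_out([
  {"hand": 58,"offset": [0,0.8,-0.1],"roll": 0},
  {"hand": 58,"offset": [0,0.8,-0.1],"roll": 0},
  {"hand": 58,"offset": [0,0.8,-0.1],"roll": 0},
  {"hand": 58,"offset": [0,0.8,-0.1],"roll": 0},
  {"hand": 58,"offset": [0,0.8,-0.1],"roll": 0},
  {"hand": 58,"offset": [0,0.8,-0.1],"roll": 0},
  {"hand": 58,"offset": [0,0.8,-0.1],"roll": 0},
  {"hand": 58,"offset": [0,0.8,-0.1],"roll": 0},
])

```text
t: 34.73
tcp_pos: [514.3, 54.2, 182.4]
tcp_rot: [0.704, -0.059, 0.706, 0.059]
force: [0.5, -0.1, -0.6]
opening: 0.717
```

Emit:
carry_out([
  {"hand": 58,"offset": [0,0.8,-0.1],"roll": 0},
  {"hand": 58,"offset": [0,0.8,-0.1],"roll": 0},
  {"hand": 58,"offset": [0,0.8,-0.1],"roll": 0},
  {"hand": 58,"offset": [0,0.8,-0.1],"roll": 0},
  {"hand": 58,"offset": [0,0.8,-0.1],"roll": 0},
  {"hand": 58,"offset": [0,0.8,-0.1],"roll": 0},
  {"hand": 58,"offset": [0,0.8,-0.1],"roll": 0},
  {"hand": 58,"offset": [0,0.5,-0.1],"roll": 0},
])

```text
t: 35.4
tcp_pos: [442.2, 290.3, 182.3]
tcp_rot: [0.704, -0.06, 0.705, 0.06]
force: [0.9, -0.2, -1.8]
opening: 0.717
```

Emit:
carry_out([
  {"hand": 58,"offset": [0.2,0.3,0],"roll": 0},
  {"hand": 58,"offset": [0.4,0,0],"roll": 0},
  {"hand": 58,"offset": [0.4,0,0],"roll": 0},
  {"hand": 58,"offset": [0.4,0,0],"roll": 0},
  {"hand": 58,"offset": [0.3,0,0],"roll": 0},
  {"hand": 58,"offset": [0.1,0,0],"roll": 0},
  {"hand": 58,"offset": [0,0,0],"roll": 0},
  {"hand": 58,"offset": [0,0,0],"roll": 0},
])

```text
t: 36.07
tcp_pos: [442.0, 299.5, 111.5]
tcp_rot: [0.704, -0.059, 0.705, 0.059]
force: [0.5, 0.8, -1.3]
opening: 0.719
```

Run:
```python
from h import *
plan(*cell("two",0,31.5)[:2],51,9.6)
s=Cam('scene');t=Cam('top')
A=draw(t,"two",45,76.5,4,(85,210,180,310)); B=draw(s,"two",45,76.5,4,(140,210,235,310))
cv2.imwrite('pics/t12.png',np.hstack([A,B]))
```

```text
tcp [442.  299.5 111.5] jaw 9.6 tilt [-0.001 -0.001 -1.   ] q6 0.41 | roll total -0.01 offset total (after roll) [1.51 0.5  0.01]
```

View pics/t12.png

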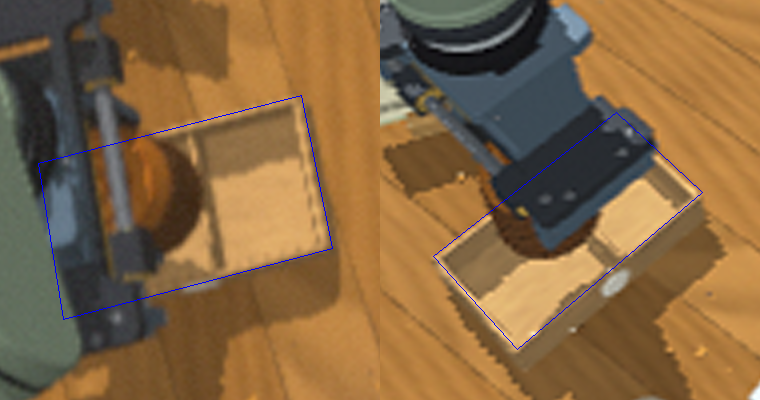

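The brioche is held 20 mm too far right of its cell, so I shift it before lowering.

Emit:
carry_out([
  {"hand": 58,"offset": [0,0.25,0],"roll": 0},
  {"hand": 58,"offset": [0,0.25,0],"roll": 0},
  {"hand": 58,"offset": [0,0,0],"roll": 0},
  {"hand": 58,"offset": [0.1,0,0],"roll": 0},
  {"hand": 58,"offset": [0.2,0,0],"roll": 0},
  {"hand": 58,"offset": [0.1,0,0],"roll": 0},
  {"hand": 58,"offset": [0,0,0],"roll": 0},
  {"hand": 58,"offset": [0,0,0],"roll": 0},
])

```text
t: 36.83
tcp_pos: [438.2, 319.2, 95.2]
tcp_rot: [0.704, -0.059, 0.705, 0.059]
force: [0.2, -0.3, -1.3]
opening: 0.719
```

Run:
```python
from h import *
plan(*cell("two",0,31.5)[:2],51,9.6)
```

```text
tcp [438.2 319.2  95.2] jaw 9.6 tilt [-0.001 -0.001 -1.   ] q6 0.44 | roll total -0.01 offset total (after roll) [ 1.11 -0.    0.02]
```

Emit:
carry_out([
  {"hand": 58,"offset": [0.2,0,0],"roll": 0},
  {"hand": 58,"offset": [0.3,0,0],"roll": 0},
  {"hand": 58,"offset": [0.25,0,0],"roll": 0},
  {"hand": 58,"offset": [0.1,0,0],"roll": 0},
  {"hand": 58,"offset": [0.05,0,0],"roll": 0},
  {"hand": 58,"offset": [0,0,0],"roll": 0},
  {"hand": 58,"offset": [0.03,0,0],"roll": 0},
  {"hand": 58,"offset": [0,0,0],"roll": 0},
])

```text
t: 37.5
tcp_pos: [438.8, 319.8, 59.0]
tcp_rot: [0.705, -0.059, 0.704, 0.059]
force: [0.3, -0.1, -0.7]
opening: 0.717
```

Emit:
carry_out([
  {"hand": 58,"offset": [0.03,0,0],"roll": 0},
  {"hand": 58,"offset": [0,0,0],"roll": 0},
  {"hand": 58,"offset": [0.03,0,0],"roll": 0},
  {"hand": 58,"offset": [0,0,0],"roll": 0},
  {"hand": 58,"offset": [0.03,0,0],"roll": 0},
  {"hand": 58,"offset": [0,0,0],"roll": 0},
  {"hand": 58,"offset": [0,0,0],"roll": 0},
  {"hand": 58,"offset": [0,0,0],"roll": 0},
])

```text
t: 38.17
tcp_pos: [438.6, 319.7, 55.1]
tcp_rot: [0.705, -0.059, 0.705, 0.059]
force: [0.5, 0.2, -1.4]
opening: 0.723
```

Emit:
carry_out([
  {"hand": 58,"offset": [0.03,0,0],"roll": 0},
  {"hand": 58,"offset": [0,0,0],"roll": 0},
  {"hand": 58,"offset": [0.03,0,0],"roll": 0},
  {"hand": 58,"offset": [0,0,0],"roll": 0},
  {"hand": 58,"offset": [0.03,0,0],"roll": 0},
  {"hand": 58,"offset": [0,0,0],"roll": 0},
  {"hand": 58,"offset": [0,0,0],"roll": 0},
  {"hand": 58,"offset": [0,0,0],"roll": 0},
])

```text
t: 38.83
tcp_pos: [438.7, 319.8, 52.8]
tcp_rot: [0.705, -0.059, 0.704, 0.059]
force: [-2.1, -1.6, 7.8]
opening: 0.718
```

Emit:
carry_out([
  {"hand": 58,"offset": [-0.02,0,0],"roll": 0},
  {"hand": 78,"offset": [0,0,0],"roll": 0},
  {"hand": 78,"offset": [0,0,0],"roll": 0},
  {"hand": 78,"offset": [0,0,0],"roll": 0},
  {"hand": 78,"offset": [0,0,0],"roll": 0},
  {"hand": 78,"offset": [0,0,0],"roll": 0},
  {"hand": 78,"offset": [-0.2,0,0],"roll": 0},
  {"hand": 78,"offset": [-0.4,0,0],"roll": 0},
])

```text
t: 39.5
tcp_pos: [437.4, 318.9, 75.3]
tcp_rot: [0.703, -0.06, 0.706, 0.058]
force: [0.9, 0.2, -0.4]
opening: 0.855
```

Emit:
carry_out([
  {"hand": 78,"offset": [-0.6,0,0],"roll": 0},
  {"hand": 78,"offset": [-0.6,0,0],"roll": 0},
  {"hand": 91,"offset": [-0.6,0,0],"roll": 0},
  {"hand": 91,"offset": [-0.5,0,0],"roll": 0},
  {"hand": 91,"offset": [-0.3,0,0],"roll": 0},
  {"hand": 91,"offset": [0,0,0],"roll": 0},
  {"hand": 91,"offset": [0,0,0],"roll": 0},
  {"hand": 91,"offset": [0,0,0],"roll": 0},
])

```text
t: 40.17
tcp_pos: [438.0, 319.3, 179.5]
tcp_rot: [0.704, -0.059, 0.705, 0.059]
force: [-0.4, -0.6, -0.2]
opening: 1.0
```

Run:
```python
from h import *
plan(463,67,170,9.6)
s=Cam('scene');t=Cam('top')
A=crop(t,195,215,62,80,6); B=crop(s,220,190,62,80,6)
for z,r in((90,8),(66,22),(0,22)):
  ring(t,A,(195,215),6,463,67,z,r); ring(s,B,(220,190),6,463,67,z,r)
cv2.imwrite('pics/t13.png',np.hstack([A,B]))
```

```text
tcp [438.  319.3 179.5] jaw 9.6 tilt [-0.001 -0.001 -1.   ] q6 0.44 | roll total -0.0 offset total (after roll) [ 0.24 -6.32 -0.44]
```

View pics/t13.png

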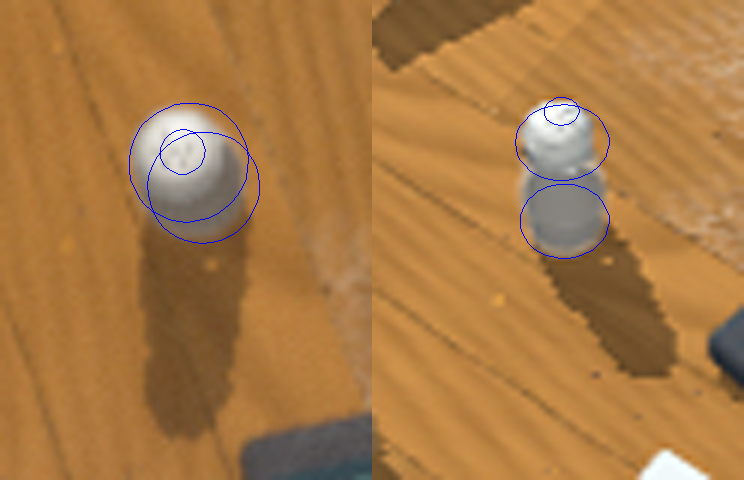

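The shaker rings fit within about 2 mm. One picture of the allowance is left, so I keep it for the final check.

Emit:
carry_out([
  {"hand": 91,"offset": [0,-0.5,-0.03],"roll": 0},
  {"hand": 91,"offset": [0,-0.8,-0.06],"roll": 0},
  {"hand": 91,"offset": [0,-0.9,-0.06],"roll": 0},
  {"hand": 91,"offset": [0,-0.9,-0.06],"roll": 0},
  {"hand": 91,"offset": [0,-0.9,-0.06],"roll": 0},
  {"hand": 91,"offset": [0,-0.9,-0.06],"roll": 0},
  {"hand": 91,"offset": [0,-0.8,-0.06],"roll": 0},
  {"hand": 91,"offset": [0,-0.5,-0.04],"roll": 0},
])

```text
t: 40.93
tcp_pos: [462.3, 69.5, 179.4]
tcp_rot: [0.704, -0.059, 0.705, 0.058]
force: [-0.8, 0.5, -0.3]
opening: 0.999
```

Emit:
carry_out([
  {"hand": 91,"offset": [0.2,-0.07,0],"roll": 0},
  {"hand": 91,"offset": [0.4,0,0],"roll": 0},
  {"hand": 91,"offset": [0.3,0,0],"roll": 0},
  {"hand": 91,"offset": [0.1,0,0],"roll": 0},
  {"hand": 91,"offset": [0,0,0],"roll": 0},
  {"hand": 91,"offset": [0,0,0],"roll": 0},
  {"hand": 91,"offset": [0,0,0],"roll": 0},
  {"hand": 91,"offset": [0,0,0],"roll": 0},
])

```text
t: 41.6
tcp_pos: [463.9, 69.9, 140.9]
tcp_rot: [0.705, -0.059, 0.704, 0.059]
force: [0.2, 0.2, -0.2]
opening: 0.996
```

Run:
```python
from h import *
plan(463,69,47,9.6)
```

```text
tcp [463.9  69.9 140.9] jaw 9.6 tilt [ 0.001  0.    -1.   ] q6 -0.04 | roll total 0.0 offset total (after roll) [ 2.35 -0.02 -0.03]
```

Emit:
carry_out([
  {"hand": 91,"offset": [0.3,-0.02,-0.03],"roll": 0},
  {"hand": 91,"offset": [0.4,0,0],"roll": 0},
  {"hand": 91,"offset": [0.5,0,0],"roll": 0},
  {"hand": 91,"offset": [0.5,0,0],"roll": 0},
  {"hand": 91,"offset": [0.4,0,0],"roll": 0},
  {"hand": 91,"offset": [0.25,0,0],"roll": 0},
  {"hand": 91,"offset": [0,0,0],"roll": 0},
  {"hand": 91,"offset": [0,0,0],"roll": 0},
])

```text
t: 42.27
tcp_pos: [462.5, 68.6, 46.5]
tcp_rot: [0.705, -0.059, 0.705, 0.059]
force: [0.3, 0.2, 0.5]
opening: 0.999
```

Emit:
carry_out([
  {"hand": 36,"offset": [0,0,0],"roll": 0},
  {"hand": 36,"offset": [0,0,0],"roll": 0},
  {"hand": 36,"offset": [0,0,0],"roll": 0},
  {"hand": 36,"offset": [0,0,0],"roll": 0},
  {"hand": 36,"offset": [0,0,0],"roll": 0},
  {"hand": 36,"offset": [0,0,0],"roll": 0},
  {"hand": 36,"offset": [0,0,0],"roll": 0},
  {"hand": 36,"offset": [0,0,0],"roll": 0},
])

```text
t: 42.93
tcp_pos: [462.2, 68.5, 46.4]
tcp_rot: [0.705, -0.059, 0.705, 0.059]
force: [-1.5, 1.2, 1.3]
opening: 0.447
```

Emit:
carry_out([
  {"hand": 36,"offset": [0,0,0],"roll": 0},
  {"hand": 36,"offset": [0,0,0],"roll": 0},
  {"hand": 36,"offset": [0,0,0],"roll": 0},
  {"hand": 36,"offset": [-0.2,0,0],"roll": 0},
  {"hand": 36,"offset": [-0.4,0,0],"roll": 0},
  {"hand": 36,"offset": [-0.6,0,0],"roll": 0},
  {"hand": 36,"offset": [-0.6,0,0],"roll": 0},
  {"hand": 36,"offset": [-0.6,0,0],"roll": 0},
])

```text
t: 43.6
tcp_pos: [462.1, 68.5, 143.6]
tcp_rot: [0.705, -0.059, 0.705, 0.059]
force: [0.8, 0.3, -2.5]
opening: 0.439
```

Run:
```python
from h import *
plan(*cell("two",0,-42.5)[:2],150,9.6)
```

```text
tcp [462.1  68.5 143.6] jaw 9.6 tilt [-0. -0. -1.] q6 -0.04 | roll total -0.0 offset total (after roll) [-0.16  4.43  0.48]
```

Emit:
carry_out([
  {"hand": 36,"offset": [0,0.3,0.02],"roll": 0},
  {"hand": 36,"offset": [0,0.6,0.06],"roll": 0},
  {"hand": 36,"offset": [0,0.8,0.08],"roll": 0},
  {"hand": 36,"offset": [0,0.8,0.08],"roll": 0},
  {"hand": 36,"offset": [0,0.8,0.08],"roll": 0},
  {"hand": 36,"offset": [0,0.6,0.08],"roll": 0},
  {"hand": 36,"offset": [0,0.4,0.08],"roll": 0},
  {"hand": 36,"offset": [0,0.13,0],"roll": 0},
])

```text
t: 44.27
tcp_pos: [452.0, 248.9, 142.7]
tcp_rot: [0.705, -0.06, 0.704, 0.06]
force: [-0.7, 0.4, -0.7]
opening: 0.442
```

Emit:
carry_out([
  {"hand": 36,"offset": [0,0,0],"roll": 0},
  {"hand": 36,"offset": [0,0,0],"roll": 0},
  {"hand": 36,"offset": [0.2,0,0],"roll": 0},
  {"hand": 36,"offset": [0.4,0,0],"roll": 0},
  {"hand": 36,"offset": [0.3,0,0],"roll": 0},
  {"hand": 36,"offset": [0.1,0,0],"roll": 0},
  {"hand": 36,"offset": [0,0,0],"roll": 0},
  {"hand": 36,"offset": [0,0,0],"roll": 0},
])

```text
t: 44.93
tcp_pos: [451.9, 245.8, 102.3]
tcp_rot: [0.705, -0.059, 0.705, 0.059]
force: [0.3, 0.1, -0.9]
opening: 0.443
```

Run:
```python
from h import *
plan(*cell("two",0,-42.5)[:2],51,9.6)
s=Cam('scene');t=Cam('top')
A=draw(t,"two",45,76.5,4,(85,210,180,310)); B=draw(s,"two",45,76.5,4,(140,210,235,310))
cv2.imwrite('pics/t14.png',np.hstack([A,B]))
```

```text
tcp [451.9 245.8 102.3] jaw 9.5 tilt [-0. -0. -1.] q6 0.31 | roll total -0.02 offset total (after roll) [ 1.28  0.01 -0.01]
```

View pics/t14.png

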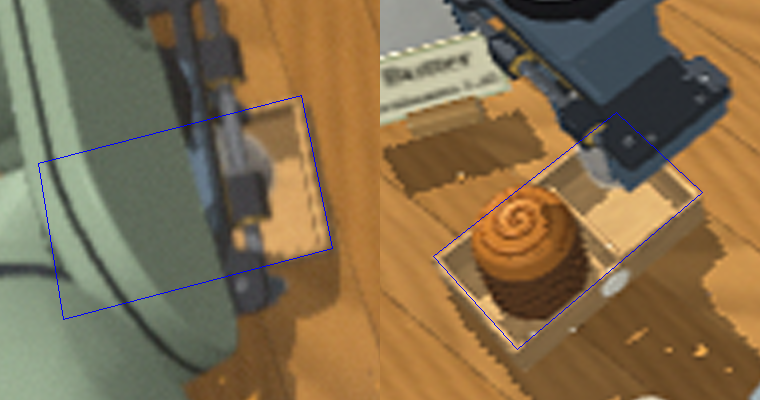

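The brioche stands upright in its cell, and the shaker hangs over the narrow cell. I lower the shaker.

Emit:
carry_out([
  {"hand": 36,"offset": [0.2,0,0],"roll": 0},
  {"hand": 36,"offset": [0.3,0,0],"roll": 0},
  {"hand": 36,"offset": [0.3,0,0],"roll": 0},
  {"hand": 36,"offset": [0.2,0,0],"roll": 0},
  {"hand": 36,"offset": [0.1,0,0],"roll": 0},
  {"hand": 36,"offset": [0.05,0,0],"roll": 0},
  {"hand": 36,"offset": [0,0,0],"roll": 0},
  {"hand": 36,"offset": [0,0,0],"roll": 0},
])

```text
t: 45.7
tcp_pos: [452.1, 246.6, 56.6]
tcp_rot: [0.705, -0.059, 0.704, 0.059]
force: [0.0, 0.1, -1.7]
opening: 0.439
```

Emit:
carry_out([
  {"hand": 36,"offset": [0.03,0,0],"roll": 0},
  {"hand": 36,"offset": [0,0,0],"roll": 0},
  {"hand": 36,"offset": [0.03,0,0],"roll": 0},
  {"hand": 36,"offset": [0,0,0],"roll": 0},
  {"hand": 36,"offset": [0,0,0],"roll": 0},
  {"hand": 36,"offset": [0,0,0],"roll": 0},
  {"hand": 36,"offset": [0,0,0],"roll": 0},
  {"hand": 36,"offset": [0,0,0],"roll": 0},
])

```text
t: 46.37
tcp_pos: [451.8, 246.4, 53.9]
tcp_rot: [0.705, -0.059, 0.705, 0.059]
force: [-0.1, -0.5, -0.6]
opening: 0.444
```

Emit:
carry_out([
  {"hand": 36,"offset": [0.02,0,0],"roll": 0},
  {"hand": 36,"offset": [0,0,0],"roll": 0},
  {"hand": 36,"offset": [0.02,0,0],"roll": 0},
  {"hand": 36,"offset": [0,0,0],"roll": 0},
  {"hand": 36,"offset": [0,0,0],"roll": 0},
  {"hand": 36,"offset": [0,0,0],"roll": 0},
  {"hand": 36,"offset": [0,0,0],"roll": 0},
  {"hand": 36,"offset": [0,0,0],"roll": 0},
])

```text
t: 47.03
tcp_pos: [451.8, 246.4, 52.3]
tcp_rot: [0.705, -0.059, 0.705, 0.059]
force: [-0.2, -0.1, -1.3]
opening: 0.441
```

Emit:
carry_out([
  {"hand": 36,"offset": [0.02,0,0],"roll": 0},
  {"hand": 36,"offset": [0,0,0],"roll": 0},
  {"hand": 36,"offset": [0.02,0,0],"roll": 0},
  {"hand": 36,"offset": [0,0,0],"roll": 0},
  {"hand": 36,"offset": [0.02,0,0],"roll": 0},
  {"hand": 36,"offset": [0,0,0],"roll": 0},
  {"hand": 36,"offset": [0,0,0],"roll": 0},
  {"hand": 36,"offset": [0,0,0],"roll": 0},
])

```text
t: 47.7
tcp_pos: [451.8, 246.5, 50.3]
tcp_rot: [0.705, -0.059, 0.705, 0.059]
force: [-1.5, 0.4, 5.1]
opening: 0.443
```

Contact is made. I release, lift, and swing clear to the start side.

Emit:
carry_out([
  {"hand": 36,"offset": [-0.01,0,0],"roll": 0},
  {"hand": 54,"offset": [0,0,0],"roll": 0},
  {"hand": 54,"offset": [0,0,0],"roll": 0},
  {"hand": 54,"offset": [0,0,0],"roll": 0},
  {"hand": 54,"offset": [0,0,0],"roll": 0},
  {"hand": 54,"offset": [0,0,0],"roll": 0},
  {"hand": 54,"offset": [-0.2,0,0],"roll": 0},
  {"hand": 54,"offset": [-0.4,0,0],"roll": 0},
])

```text
t: 48.37
tcp_pos: [450.5, 245.8, 73.4]
tcp_rot: [0.703, -0.06, 0.706, 0.058]
force: [0.2, 0.6, 1.2]
opening: 0.593
```

Emit:
carry_out([
  {"hand": 54,"offset": [-0.6,0,0],"roll": 0},
  {"hand": 54,"offset": [-0.6,0,0],"roll": 0},
  {"hand": 54,"offset": [-0.6,0,0],"roll": 0},
  {"hand": 54,"offset": [-0.6,0,0],"roll": 0},
  {"hand": 54,"offset": [-0.6,0,0],"roll": 0},
  {"hand": 54,"offset": [-0.4,0,0],"roll": 0},
  {"hand": 54,"offset": [0,0,0],"roll": 0},
  {"hand": 54,"offset": [0,-0.5,0],"roll": 0},
])

```text
t: 49.03
tcp_pos: [455.4, 228.8, 211.4]
tcp_rot: [0.706, -0.059, 0.704, 0.061]
force: [0.6, -0.2, -0.9]
opening: 0.595
```

Emit:
carry_out([
  {"hand": 54,"offset": [0,-0.8,0],"roll": 0},
  {"hand": 54,"offset": [0,-0.8,0],"roll": 0},
  {"hand": 54,"offset": [0,-0.8,0],"roll": 0},
  {"hand": 54,"offset": [0,-0.8,0],"roll": 0},
  {"hand": 54,"offset": [0,-0.8,0],"roll": 0},
  {"hand": 54,"offset": [0,-0.5,0],"roll": 0},
  {"hand": 54,"offset": [0,0,0],"roll": 0},
  {"hand": 54,"offset": [0,0,0],"roll": 0},
])

```text
t: 49.7
tcp_pos: [484.6, 48.6, 209.7]
tcp_rot: [0.704, -0.058, 0.705, 0.058]
force: [0.2, 0.6, 0.1]
opening: 0.594
```

Run:
```python
from h import *
s=Cam('scene');t=Cam('top')
def inbox(b,P):
    X,Y,a=BOX[b]; return (R.from_euler('z',-a,degrees=True).as_matrix()@(P-[X,Y,0])).round(0)
def show(n,b,lo,hi,boxes,z,tgt):
    for c,bx,nm in zip((t,s),boxes,("top","scene")):
        for A,r,k in blobs(c,lo,hi,bx,40)[:2]:
            print(n,nm,"px",np.round(r[0],1),"size",np.round(r[1],1),"exp px",c.px(cell(b,*tgt,z+4)),"box xyz",inbox(b,c.at(r[0],z+4)))
Y=((18,110,110),(35,255,255))
for n,b,z,tg in(("jam","three",88,(36.5,31)),("honey","three",56,(36.5,-40.5))):
    bx=[]
    for c in(t,s):
        u,v=c.px(cell(b,*tg,z+4)).astype(int); bx.append((u-18,v-18,u+18,v+18))
    show(n,b,*Y,bx,z,tg)
for n,b,z,tg,lo,hi in(("bri","two",66,(0,31.5),(3,120,60),(15,255,255)),("shaker","two",80,(0,-42.5),(0,0,120),(179,45,255)),("loaf","three",55,(-43.5,0),(3,150,120),(16,255,255))):
    bx=[]
    for c in(t,s):
        u,v=c.px(cell(b,*tg,z+4)).astype(int); w=30 if n=="loaf" else 18; bx.append((u-w,v-w//1,u+w,v+w))
    show(n,b,lo,hi,bx,z,tg)
# did the price card move: compare patch to first picture
a=cv2.imread("pics/top0.png"); T=a[145:190,210:262]; r=cv2.matchTemplate(t.im[135:200,200:272],T,cv2.TM_CCOEFF_NORMED); print("card shift",np.array(cv2.minMaxLoc(r)[3])-10,r.max().round(3))
a=cv2.imread("pics/scene0.png"); T=a[160:195,205:250]; r=cv2.matchTemplate(s.im[150:205,195:260],T,cv2.TM_CCOEFF_NORMED); print("card shift",np.array(cv2.minMaxLoc(r)[3])-10,r.max().round(3))
print(robot.sense()["tcp_pos"])
```

```text
jam top px [391.3 217.8] size [29.1 28.1] exp px [392. 218.] box xyz [37. 33. 92.]
jam scene px [347.3 146.8] size [18.4 31.8] exp px [342.5 150.9] box xyz [46.  7. 92.]
honey top px [420.4 222. ] size [20.6 19.2] exp px [419.8 223.7] box xyz [ 41. -42.  60.]
honey top px [403.5 223. ] size [ 5. 30.] exp px [419.8 223.7] box xyz [35. -4. 60.]
honey scene px [347.  146.4] size [14.3 27.9] exp px [358.8 151.4] box xyz [ 73. -19.  60.]
bri top px [112. 263.] size [32. 30.] exp px [110.8 262.8] box xyz [-1. 29. 70.]
bri scene px [176.5 269.5] size [27. 29.] exp px [174.6 266.4] box xyz [-10.  33.  70.]
shaker top px [152.  252.5] size [35.  8.] exp px [142.5 253.2] box xyz [ -4. -63.  84.]
shaker top px [140.  252.5] size [35. 10.] exp px [142.5 253.2] box xyz [  3. -38.  84.]
shaker scene px [197.9 251.4] size [23. 14.] exp px [196.9 245.2] box xyz [-16. -33.  84.]
loaf top px [399.5 257.4] size [50.6 20.2] exp px [401.3 257.9] box xyz [-43.   4.  59.]
loaf scene px [340. 191.] size [14. 18.] exp px [363.3 171.6] box xyz [-78. 111.  59.]
card shift [-10  -8] 0.366
card shift [0 0] 0.78
[484.63301324  49.9094986  209.88393854]
```

Emit:
carry_out([
  {"hand": 54,"offset": [0,-0.5,-0.4],"roll": 0},
  {"hand": 54,"offset": [0,-0.7,-0.5],"roll": 0},
  {"hand": 54,"offset": [0,-0.7,-0.5],"roll": 0},
  {"hand": 54,"offset": [0,-0.7,-0.5],"roll": 0},
  {"hand": 54,"offset": [0,-0.7,-0.5],"roll": 0},
  {"hand": 54,"offset": [0,-0.5,-0.4],"roll": 0},
  {"hand": 54,"offset": [0,0,0],"roll": 0},
  {"hand": 54,"offset": [0,0,0],"roll": 0},
])

```text
t: 50.47
tcp_pos: [399.7, -118.9, 210.3]
tcp_rot: [0.705, -0.059, 0.705, 0.059]
force: [0.3, 0.4, 0.7]
opening: 0.592
```

Run:
```python
from h import *
s=Cam('scene');t=Cam('top')
def sh(n,old,c,x0,y0,x1,y1,m=8):
    T=cv2.imread(old)[y0:y1,x0:x1]; r=cv2.matchTemplate(c.im[y0-m:y1+m,x0-m:x1+m],T,cv2.TM_CCOEFF_NORMED); print(n,np.array(cv2.minMaxLoc(r)[3])-m,r.max().round(3))
T,S="pics/top0.png","pics/scene0.png"
sh("card top",T,t,212,152,260,182); sh("card scene",S,s,208,160,246,192)
sh("two front-right corner top",T,t,140,268,170,292); sh("two left edge top",T,t,90,255,102,292); sh("two front scene",S,s,155,270,225,302)
sh("three front-left top",T,t,360,268,400,284); sh("three right edge top",T,t,424,200,436,282); sh("three left wall scene",S,s,318,165,345,200)
# glass shaker head: difference against the empty-carton picture
for c,o,z in((t,T,70),(s,S,70)):
    u,v=c.px(cell("two",0,-42.5,z)).astype(int)
    d=cv2.absdiff(c.im,cv2.imread(o)).max(2)[v-24:v+24,u-20:u+20]; m=(d>35).astype(np.uint8)
    k=max(cv2.findContours(m,0,1)[0],key=cv2.contourArea); x,y,w,h=cv2.boundingRect(k)
    print("shaker diff box",x+u-20,y+v-24,w,h,"expected head/base px",c.px(cell("two",0,-42.5,94)),c.px(cell("two",0,-42.5,4)))
```

```text
card top [0 0] 0.995
card scene [0 0] 1.0
two front-right corner top [0 0] 0.795
two left edge top [0 0] 0.813
two front scene [0 0] 0.208
three front-left top [-8  0] 0.558
three right edge top [2 4] 0.523
three left wall scene [7 8] 0.509
shaker diff box 134 244 27 34 expected head/base px [141.1 252.7] [152.3 257.4]
shaker diff box 190 240 22 32 expected head/base px [196.3 243.2] [200.9 260.3]
```

```bash
python3 -c "
from bench import workorder
print(workorder.finish_job())"
```

```text
the job is handed in; nothing more can be done
None
```

All five things were put in their cells, let down slowly until a light contact showed (up to about 18 N) and released. The job was handed in at about 50 s of the 120 s; `finish_job` reports no verdict.

**What the last checks showed**
- **Three-cell carton:** in the top view, in carton coordinates, the jam is at about (37, 33) mm, the honey at (41, -42) and the loaf at (-43, 4), all inside their limits.
- **Two-cell carton:** the brioche is at about (-1, 29) in the top view. The shaker shows where expected in both views, but only as a difference against the first pictures, not as a fitted position.
- **Price card:** no shift in either view.

**Checks that failed or disagreed**
- **Automatic matching:** my check for carton movement was inconclusive for the three-cell carton, probably because of shadows and the arm. It was also poor for the front of the two-cell carton in the scene view, although the other two-cell edges showed no shift. The last overlay I viewed of the three-cell carton, just before the jam was lowered, still fitted.
- **Scene-view masks:** the jam and honey lids merged, and the loaf there was hidden by the arm, so those positions rest on the top view. For the brioche the scene view gave x about -10 mm, close to its limit, against -1 in the top view.
- **Shaker grip:** the fingers closed to about 40 mm on the nominally 44 mm shaker. It hung upright and released cleanly.
- **No final look:** the picture allowance was used up, so the last checks were numerical only.

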